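# Mark the third bay and load it

## Robot

A 7-joint arm with a two-finger parallel gripper is mounted at the origin on the work surface. World frame = base frame: x ahead of the robot, y to its left, z up, the work surface at z = 0. Lengths are in mm, angles in rad, forces in N, time in s.
With the tool pointing down it reaches from about 400 to 850 mm from the base axis. Payload 6.9 kg.
Tool frame: the origin (TCP) lies between the finger pads; the fingertips stand 8 mm ahead of it and the grasp point (between the pads) lies 11 mm behind it; z points along the fingers, y is the direction in which the jaws open and shut (so a half turn about z gives the same grasp; the last joint's range is limited). The gripper opens to 85 mm and grips with 20 to 120 N. Pads are 22 mm wide; open, the fingers measure 114 mm over their backs; the gripper's body (76 mm by 85 mm) begins 54 mm behind the grasp point. The pads swing forward as they close: fully open they stand 13 mm farther back than shut.
Start: joints at [-1.073, 0.507, -0.238, 1.5, 0.126, 1.149, -0.155], TCP at [239.252, 577.381, 214.175] pointing down, gripper open.
Joint ranges: [-3.08, 3.08], [-0.24, 2.05], [-1.43, 1.35], [0, 2.5], [-1.52, 4.66], [0.17, 1.96], [-2.89, 2.89]. Speed limits (rad/s): [2.39, 2.39, 3.14, 3.14, 3.14, 3.14, 3.14].

## Interface

Orientations are given as a unit quaternion [x, y, z, w].
In Python, from cell import arm gives the robot as it stands. The module is installed in compiled form; this text tells all that it offers.
- The arm moves only by the tool arm_command, never from a script. Its arguments are lists of equal length, an entry for each row: "xyz": the shift along the tool's x, y, z in units of 0.12 m (1.0 is 0.12 m), a list of three; "roll": the turn about the tool's z in units of 0.5 rad (1.0 is 0.5 rad). In form: {"xyz": [[tx, ty, tz], ...], "roll": [roll, ...]}. A call has exactly 10 rows; each row is the pose to reach, as a shift and turn from the pose measured when the call began, along the tool's axes at that moment; what a row does not reach only later rows make up. A row lasts 1/12 s, in which the tool goes at most 41.7 mm and 7.16 degrees, less where a joint would pass 70% of its speed; a pose out of reach is approached as far as the arm can. A call with a number of a shift or a turn outside -1 to 1 is refused whole. A call with a gripper value outside its range is refused whole. "claw" is the gripper's target within -1 to 1 (shut at 1, half-way at 0, fully open at -1), set as the call begins (left out, the last holds). The fingers move at their own pace and stop on an object; "grip_force" is the grip in N (left out, the last holds). Time passes only in rows, so rows that repeat a pose let the fingers close, or fill a call up. It gives the time, the measured TCP pose, the force and the opening at its end, in the units of the state.
- arm.observe(): the state, without advancing time (a new reading comes with each control period).
- arm.read_camera(name): name is "scene" or "top" or "wrist"; returns the picture (384x512x3 uint8, red, green, blue); there is no depth.
- arm.get_calibration(name): a dict with "mtx" (3x3 intrinsics, pixels), "R" (3x3) and "t" (3): a world point X has camera coordinates R X + t. Camera axes: x right, y down, z forward; pixel columns grow to the right and rows downward; lengths in mm; the calibration is good to about 2 mm. A picture is of the moment at which its call begins: read the wrist's pose just before it. get_calibration takes no time and is no camera call; for the wrist camera it gives the pose at the moment of the call.
- arm.finish_job(): hands the job in, once; it reports no verdict.
Trained networks look in the newest picture that a camera, given by its name, has taken for a name from the list of things; names that differ only in an ending like _2 or _b are one class to them, and where a whole thing is asked for, a point or a joint stands for the part that bears it (a point fixed in the world has none). Each returns a list of dicts, best first, with "score" (0 to 1); they miss things now and then, are a little off and sometimes report something else, mostly with a low value. They report only what shows in the picture. A call takes as long as a camera call. They do not tell look-alikes from the thing itself.
- arm.masks_of(thing, camera): "region" (384x512 bool, what is visible of it) and "rect" ([left, top, width, height] in pixels, round what is visible of it).
The state is a dict: "clock": time; "joint_positions": joint angles; "qd": joint speeds; "effort": joint torques, N m; "position": TCP position; "eef_rot": TCP orientation; "contact_force": force on the tool from outside, world axes, zero at the start; "ft_torque": the same for the moment, N m; "finger_gap": finger opening in mm.
Only numpy, scipy, OpenCV 4.12 (cv2) and the standard library are available. Lean on these libraries where they do the work, as an engineer would, in place of code of your own. Each camera call takes 0.05 s, during which the arm holds its last target.

## Task

On the stockroom rack, run a fingertip along the rail, pushing the yellow pointer past the gaps until it stands over the third gap counted from the red end (count gaps that already hold a carton too) and leave it there, well between that gap's two dividers. Then push the blue carton along the ledge, without lifting or toppling it, and into that same third gap until it is fully home against the back stop. Leave everything else where it is.

Things in the scene. Friction and masses are not known exactly. Their poses are not given: they have to be found in the camera images.
- rack: Fixed divider rack. Plywood base: top 10 mm above the bench, x -140 to +100 mm, 350 mm along y. Origin: bench level, mid-length, in the plane of the gap mouths. x points into the gaps (away from the robot), y along the rack to the RED end. Six gaps, open in front and on top, 72 mm deep, lie between two end panels and five dividers. The bare base before the mouths is a level loading ledge.
- red_end (a point): Top front corner, mid-thickness, of the red end panel (6 mm thick, top 70 mm above the bench) at rack x = 0, y = +162 mm: counting starts here. The grey end panel is at y = -162 mm.
- back_stop (a point): Middle of the top front edge of the beige back stop that closes all gaps behind: rack x = 72 mm, y = 0, 32 mm above the bench.
- rail_mid (a point): Middle of the steel rail (10 mm round) that runs along the rack's y above the back of the gaps: rack x = 88 mm, y = 0, axis 95 mm above the bench, on end posts 99 mm tall at y = +168 and -168 mm.
- pointer (a joint): How far (m) the yellow pointer has slid along the rail away from the red end: at value 0 it stands at rack y = +135 mm, at value v at rack y = 135 mm - v; range 0 to 0.27. It slides stiffly (about 1 N) and stays where it is left.
- pointer_top (a point): Middle of the top face of the yellow pointer, a block 22 x 22 mm wide on the rail, from 83 to 133 mm above the bench, with a small cone pointing down. It starts near the red end, over the first or second gap.
- carton: The loose BLUE carton, 90 mm long (its x), 32 mm wide (its y), 50 mm tall, 0.11 to 0.23 kg, standing on the loading ledge right of the third gap as the robot sees it, its x towards the rack. Origin: centre of its underside. Fully home against the back stop, its rear end still sticks out 18 mm before the mouth. Pushed high up it topples.
- div1: The first divider counted from the red end panel: upright fixed aluminium sheet 3 mm thick (y), 72 mm long (x), 60 mm tall. Origin: lower edge, at its front end (in the mouth plane), mid-thickness; axes as the rack's. It separates gap 1 from gap 2. Spacing is uneven; gaps are 43 to 59 mm wide.
- div2: The second divider counted from the red end panel: upright fixed aluminium sheet 3 mm thick (y), 72 mm long (x), 60 mm tall. Origin: lower edge, at its front end (in the mouth plane), mid-thickness; axes as the rack's. It separates gap 2 from gap 3. Spacing is uneven; gaps are 43 to 59 mm wide.
- div3: The third divider counted from the red end panel: upright fixed aluminium sheet 3 mm thick (y), 72 mm long (x), 60 mm tall. Origin: lower edge, at its front end (in the mouth plane), mid-thickness; axes as the rack's. It separates gap 3 from gap 4. Spacing is uneven; gaps are 43 to 59 mm wide.
- div4: The fourth divider counted from the red end panel: upright fixed aluminium sheet 3 mm thick (y), 72 mm long (x), 60 mm tall. Origin: lower edge, at its front end (in the mouth plane), mid-thickness; axes as the rack's. It separates gap 4 from gap 5. Spacing is uneven; gaps are 43 to 59 mm wide.
- div5: The fifth divider counted from the red end panel: upright fixed aluminium sheet 3 mm thick (y), 72 mm long (x), 60 mm tall. Origin: lower edge, at its front end (in the mouth plane), mid-thickness; axes as the rack's. It separates gap 5 from gap 6. Spacing is uneven; gaps are 43 to 59 mm wide.
- stock_a: Bystander: brown carton of the same size as the blue one, standing in a gap (second or fifth). Origin: centre of its underside.
- stock_b: Bystander: white carton with orange labels, same size, standing in a gap (second or fifth). Origin: centre of its underside.
- tape: Bystander: tan roll of packing tape, 54 mm across, 24 mm tall, lying on the ledge near the red end. Origin: centre of its underside.
- jar: Bystander: pale jar with a white lid and label, 64 mm across, 85 mm tall, left of the rack. Origin: centre of its underside.
- driver: Bystander: green-handled screwdriver lying right of the rack. Origin: on its underside.
- mug: Bystander: white mug, 80 mm across, 90 mm tall, left of the rack. Origin: centre of its underside.
- elbow: Bystander: grey plastic pipe elbow, about 75 mm, lying right of the rack. Origin: on its underside.
There are look-alikes about, which are no part of the job. What is shaped like the carton but green or purple is not meant.

How it is judged:
By the outcome, as a careful person would: the job done as asked, in the order asked, and still so for the second after the job is handed in, with the robot touching nothing.
It also fails if it takes over 64 s, if anything falls off the work surface, if the arm or the gripper's body presses on something with over 40 N, if the wrist force passes 120 N, or if a joint passes its speed limit or range.

## Working session

There is one attempt and no reset: what is moved stays moved. The work goes in short steps, Python scripts to look and compute and a tool call to move; the robot and the scene stay as the last step left them, time stands still between calls to the robot, and variables do not carry over. Pictures are saved under pics/ and viewed, and the job is handed in when it is done.

Besides the shell and the picture viewer there is one more tool, called by a JSON object that holds its "method" and its "body", one argument or row to a line. arm_command: Moves the arm, as the interface text tells. Shifts and turns lie within -1 to 1; 1 stands for 0.12 m of shift or 0.5 rad of turn. Its arguments: {"type":"object","properties":{"xyz":{"type":"array"},"roll":{"type":"array"},"claw":{"type":"number"},"grip_force":{"type":"number"}},"required":["xyz","roll"]}

```bash
mkdir -p pics; python3 - <<'E'
from cell import arm
import cv2
s=arm.observe();print({k:(v if not hasattr(v,'round') else v) for k,v in s.items()})
for n in("scene","top"):
    im=arm.read_camera(n);cv2.imwrite(f"pics/{n}0.png",im[:,:,::-1])
    c=arm.get_calibration(n);print(n,c)
E
```

```text
{'clock': 0.0, 'joint_positions': array([-1.07248542,  0.50831575, -0.23750126,  1.50115184,  0.12566544,
        1.14888411, -0.15480189]), 'qd': array([ 0.00188973,  0.00062809,  0.00325376, -0.00079679,  0.00149096,
       -0.00109584,  0.00045057]), 'effort': array([-8.01009537e-04, -6.20602012e+01, -2.18691118e+00, -2.49657851e+01,
        1.27618283e-02,  1.18225932e-02, -2.52797616e-05]), 'position': array([239.1089187 , 576.86937603, 213.33602716]), 'eef_rot': array([ 1.95153495e-01,  9.80772311e-01, -8.72167006e-04, -1.65497337e-04]), 'contact_force': array([-0.61582105, -0.29872919,  0.55304395]), 'ft_torque': array([-0.01492077,  0.00463037, -0.01679565]), 'finger_gap': 85.30377103805353}
scene {'mtx': array([[375.00785034,   0.        , 258.01172838],
       [  0.        , 375.00785034, 187.44264602],
       [  0.        ,   0.        ,   1.        ]]), 'R': array([[-0.84343777,  0.53712657,  0.01038187],
       [ 0.39335538,  0.63060852, -0.66903247],
       [-0.36590201, -0.56020349, -0.74316066]]), 't': array([ 435.92987186, -115.0932076 , 1315.33735464])}
top {'mtx': array([[372.91734481,   0.        , 250.70851281],
       [  0.        , 372.91734481, 186.50070753],
       [  0.        ,   0.        ,   1.        ]]), 'R': array([[-0.17473944, -0.98459789, -0.00575522],
       [-0.9648107 ,  0.17238833, -0.19855121],
       [ 0.19648523, -0.02914203, -0.98007362]]), 't': array([  45.6230952 ,  525.56552919, 1040.69531381])}
```

View pics/scene0.png

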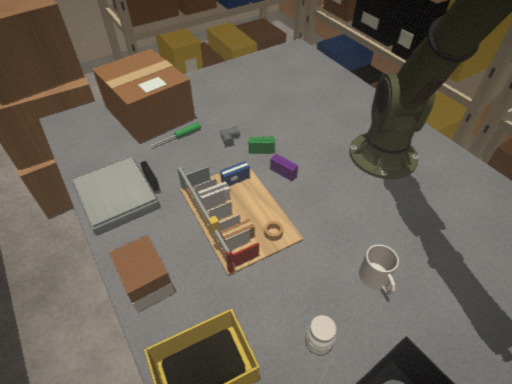

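View pics/top0.png

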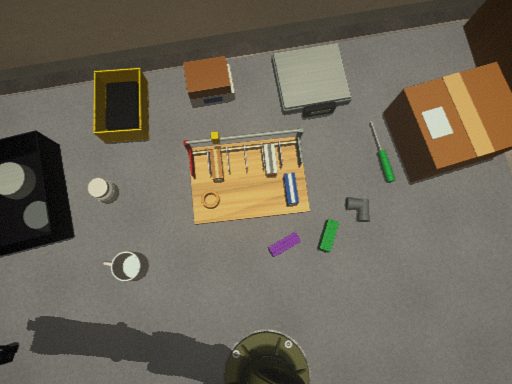

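The top view shows the rack at about (190-308, 130-222). The red panel is on the left near (188,160), the yellow pointer at (215,136) and the blue carton on the ledge at (291,188). The look-alikes are green (328,236) and purple (284,244), both off the rack. I'll enlarge the rack next.

```bash
python3 - <<'E'
import cv2
a=cv2.imread("pics/top0.png")[122:228,178:318];cv2.imwrite("pics/top0z.png",cv2.resize(a,None,fx=5.6,fy=5.6,interpolation=cv2.INTER_CUBIC))
a=cv2.imread("pics/scene0.png")[155:275,170:310];cv2.imwrite("pics/scene0z.png",cv2.resize(a,None,fx=5,fy=5,interpolation=cv2.INTER_CUBIC))
E
```

```text
(no output)
```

View pics/top0z.png

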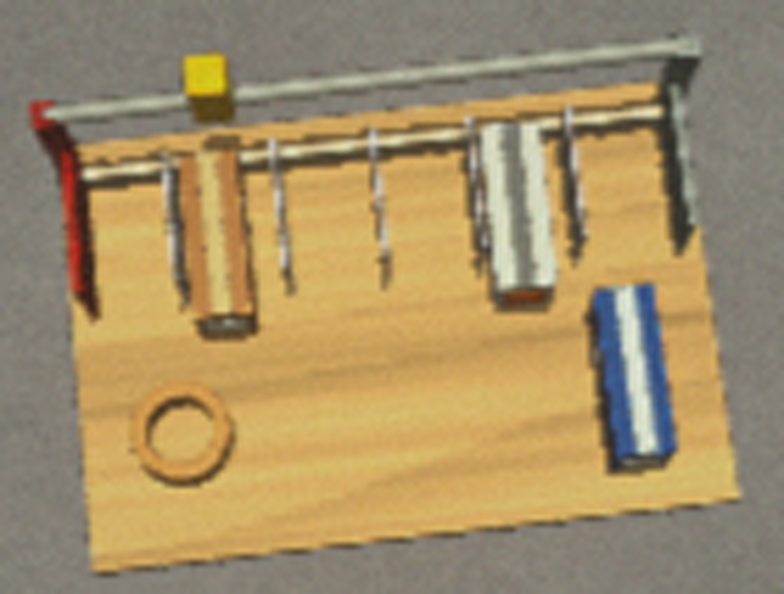

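View pics/scene0z.png

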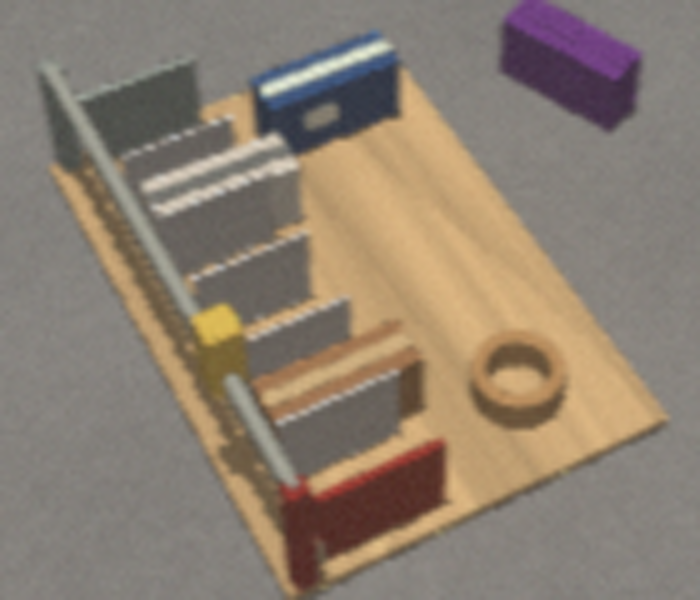

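```bash
cat > h.py <<'E'
import numpy as np,cv2
from scipy.optimize import least_squares
def proj(c,X):
    X=np.atleast_2d(X);p=(c["R"]@X.T).T+c["t"];q=(c["mtx"]@p.T).T;return q[:,:2]/q[:,2:]
def pose(p,L):
    L=np.atleast_2d(L).astype(float);c,s=np.cos(p[2]),np.sin(p[2])
    return np.c_[p[0]+c*L[:,0]-s*L[:,1],p[1]+s*L[:,0]+c*L[:,1],L[:,2]]
def unz(z,f,o): return (np.array(z,float)+.5)/f-.5+np.array(o)
E
cat > fit.py <<'E'
from cell import arm
from h import *
T=arm.get_calibration("top");S=arm.get_calibration("scene")
print("camtop",-T["R"].T@T["t"],"camscene",-S["R"].T@S["t"])
tL=[[-140,175,10],[-140,-175,10],[88,168,99],[88,-168,99]]
tz=unz([[92,573],[740,497],[42,108],[690,45]],5.6,(178,122))
sL=[[-140,175,10],[-140,-175,10],[100,175,10],[100,-175,10],[88,-168,99],[88,168,99],[0,162,70],[0,-162,70]]
sz=unz([[665,425],[405,72],[297,598],[52,172],[45,65],[292,487],[442,443],[195,60]],5,(170,155))
f=lambda p:np.r_[(proj(T,pose(p,tL))-tz).ravel(),(proj(S,pose(p,sL))-sz).ravel()]
r=least_squares(f,[550,0,0],x_scale=[100,100,1],loss='soft_l1');print("rack",r.x,np.round(r.fun,1));R=r.x
# dividers from scene, front tops
for n,z in((1,(402,372)),(2,(350,300)),(3,(308,236)),(5,(232,120))):
    q=unz(z,5,(170,155));g=lambda y:(proj(S,pose(R,[[0,y[0],60]]))-q).ravel()
    o=least_squares(g,[0.]);print("scene div",n,o.x,o.fun)
for n,z in((1,(183,285)),(2,(288,272)),(3,(384,262)),(4,(481,250)),(5,(575,240))):
    q=unz(z,5.6,(178,122));g=lambda y:(proj(T,pose(R,[[y[1],y[0],60]]))-q).ravel()
    o=least_squares(g,[0.,0]);print("top div",n,o.x,o.fun)
q=unz((205,72),5.6,(178,122));o=least_squares(lambda y:(proj(T,pose(R,[[88,y[0],133]]))-q).ravel(),[0.]);print("ptr top",o.x,o.fun)
q=unz((218,320),5,(170,155));o=least_squares(lambda y:(proj(S,pose(R,[[88,y[0],133]]))-q).ravel(),[0.]);print("ptr scene",o.x,o.fun)
# carton
cL=[[45,16,60],[45,-16,60],[-45,-16,60],[-45,16,60]]
cz=unz([[592,290],[652,285],[675,455],[615,462]],5.6,(178,122))
cs=unz([[255,80],[385,35]],5,(170,155));csL=[[45,-16,60],[-45,-16,60]]
f=lambda p:np.r_[(proj(T,pose(p,cL))-cz).ravel(),(proj(S,pose(p,csL))-cs).ravel()]
o=least_squares(f,[R[0]-80,R[1]-110,R[2]],x_scale=[100,100,1]);print("carton world",o.x,np.round(o.fun,1))
c,s=np.cos(R[2]),np.sin(R[2]);d=o.x[:2]-R[:2];print("carton rack",c*d[0]+s*d[1],-s*d[0]+c*d[1],o.x[2]-R[2])
E
python3 fit.py
```

```text
camtop [ 310.56213636  -15.35298692 1124.57226257] camscene [894.23682899 575.28581363 895.98012391]
rack [ 5.81172312e+02 -4.37365716e+01 -6.82271997e-02] [-0.8 -0.5 -0.5  0.5 -0.3  0.4 -0.3 -0.5  0.9 -1.  -4.  -6.5 -2.1  0.4
 -0.6 -1.7  1.1 -0.1  0.2  0.4  0.2 -0.2 -0.1 -0.7]
scene div 1 [106.73157386] [-1.56822158  1.00634817]
scene div 2 [48.63062755] [-0.74704633  0.47938941]
scene div 3 [-4.71912456] [-0.61524805  0.39481228]
scene div 5 [-109.85155389] [-0.39407106  0.25288052]
top div 1 [106.4107404   -2.19022607] [-7.11079906e-09  1.62506808e-09]
top div 2 [50.97632893 -1.18747238] [-7.56585905e-10 -4.67878181e-10]
top div 3 [ 0.30577781 -1.28435691] [-2.66027200e-11  2.38742359e-11]
top div 4 [-51.08262136  -0.36082794] [-2.57955435e-10  2.70460987e-10]
top div 5 [-100.86137289   -0.34291341] [-2.54749466e-09  4.92804020e-10]
ptr top [79.51187002] [-0.03550112 -0.33987865]
ptr scene [79.84845888] [-0.61543902  0.35585399]
carton world [ 4.98951656e+02 -1.59842225e+02 -7.09071631e-02] [-0.2  0.3 -0.1  0.1 -0.2 -0.1 -0.5 -0.2 -0.1 -0.6 -0.5 -1. ]
carton rack -74.11394399568155 -121.44085901254408 -0.002679963373848862
```

```bash
sed -i 's/\[-140,-175,10\],\[100,175/[100,175/; s/\[405,72\],//' fit.py; python3 fit.py; cat > ov.py <<'E'
import sys
from h import *
from cell import arm
R=eval(sys.argv[1]);D=eval(sys.argv[2]);C=eval(sys.argv[3])
for n,off,w,h,f in(("top",(178,122),140,106,5.6),("scene",(170,155),140,120,5)):
    c=arm.get_calibration(n);im=cv2.imread(f"pics/{n}0z.png")
    def ln(P,col):
        q=(proj(c,P)-np.array(off)+.5)*f-.5
        cv2.polylines(im,[np.int32(q*16)],False,col,1,cv2.LINE_AA,4)
    ln(pose(R,[[-140,175,10],[-140,-175,10],[100,-175,10],[100,175,10],[-140,175,10]]),(0,255,0))
    ln(pose(R,[[88,168,99],[88,-168,99]]),(0,255,0))
    for y in D: ln(pose(R,[[72,y,60],[0,y,60],[0,y,10]]),(255,0,255))
    for y in(162,-162): ln(pose(R,[[72,y,70],[0,y,70],[0,y,10]]),(255,255,0))
    ln(pose(C,[[45,16,60],[45,-16,60],[-45,-16,60],[-45,16,60],[45,16,60]]),(0,0,255))
    ln(pose(C,[[45,16,10],[45,-16,10],[-45,-16,10],[-45,16,10],[45,16,10]]),(0,0,255))
    cv2.imwrite(f"pics/{n}ov.png",im)
E

```

```text
camtop [ 310.56213636  -15.35298692 1124.57226257] camscene [894.23682899 575.28581363 895.98012391]
rack [ 5.81383605e+02 -4.41790669e+01 -6.54842454e-02] [-0.5 -0.5 -0.2  0.2 -0.3  0.5 -0.3 -0.7  0.8 -1.2 -2.1  0.3 -0.8 -1.7
  0.9 -0.1  0.3  0.4  0.2 -0.3 -0.4 -0.7]
scene div 1 [107.16760321] [-1.5494988   1.00109369]
scene div 2 [49.08913446] [-0.7759013   0.50129092]
scene div 3 [-4.22601832] [-0.6840233  0.4419305]
scene div 5 [-109.27087215] [-0.53513178  0.34573569]
top div 1 [106.84406816  -2.13813456] [-7.82029019e-09  1.92440552e-09]
top div 2 [51.40711472 -1.28743852] [2.31437980e-10 7.35894901e-10]
top div 3 [ 0.73701997 -1.52330952] [1.26050281e-10 1.53988822e-10]
top div 4 [-50.65371907  -0.74073987] [ 1.32558853e-10 -1.65812253e-10]
top div 5 [-100.43233249   -0.85936608] [-2.10860662e-09  7.31404270e-10]
ptr top [79.70063093] [-0.03718375 -0.34723509]
ptr scene [80.04527619] [-0.62131252  0.36198631]
carton world [ 4.98951656e+02 -1.59842225e+02 -7.09071649e-02] [-0.2  0.3 -0.1  0.1 -0.2 -0.1 -0.5 -0.2 -0.1 -0.6 -0.5 -1. ]
carton rack -74.6865676394028 -120.80939089184514 -0.00542291954404836
```

```bash
python3 ov.py "[581.2,-44.2,-.0655]" "[107,50.5,-.5,-50.6,-101.5]" "[499,-159.8,-.071]"; python3 -c "
import cv2,numpy as np
a=cv2.imread('pics/topov.png');cv2.imwrite('pics/a.png',a)"
```

```text
(no output)
```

View pics/topov.png

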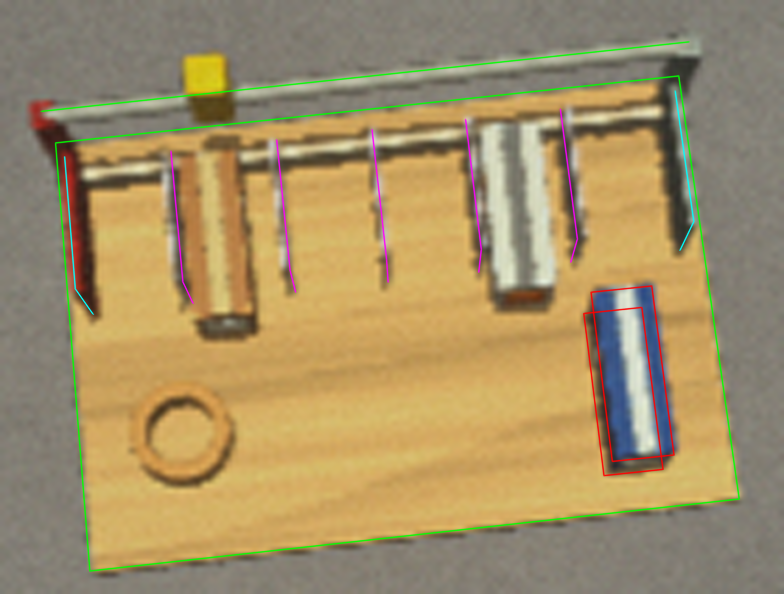

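View pics/sceneov.png

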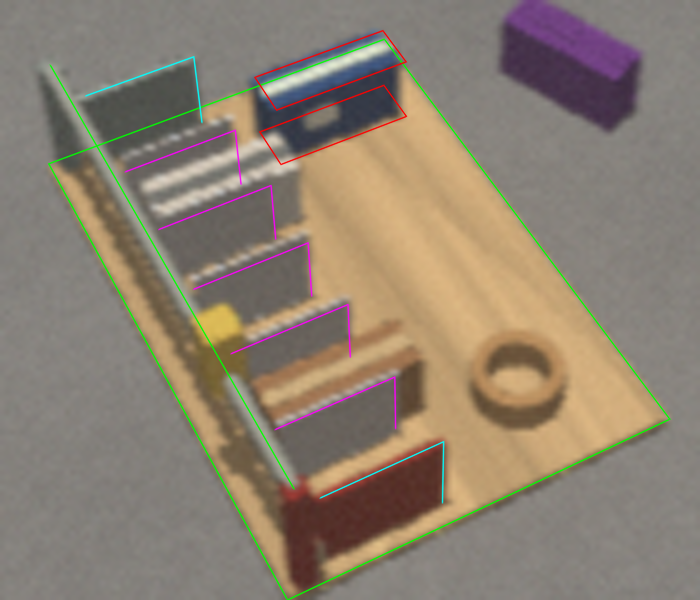

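The two views agree within about 2 mm. Gap 3 lies between div2 (y≈50) and div3 (y≈-2), so its centre is at rack y≈23-24. The pointer is at y≈80. The carton is at rack (-74.5,-121), square to the rack. Next I'll go above the rail on the red side of the pointer with the gripper shut.

{"method": "arm_command", "body": {
  "xyz": [
    [-0.1,-0.05,0],
    [-0.2,-0.1,0],
    [-0.3,-0.15,0],
    [-0.4,-0.2,0],
    [-0.5,-0.25,0],
    [-0.6,-0.3,0],
    [-0.7,-0.35,0],
    [-0.8,-0.4,0],
    [-0.9,-0.45,0],
    [-1,-0.5,0]
  ],
  "roll": [-0.07,-0.14,-0.21,-0.28,-0.35,-0.42,-0.49,-0.56,-0.62,-0.65],
  "claw": 1,
  "grip_force": 20
}}

```text
clock: 0.93
position: [327.3, 474.7, 213.1]
eef_rot: [0.033, 0.999, -0.001, -0.0]
contact_force: [0.0, -0.3, -0.3]
finger_gap: 0.2
```

```bash
cat > plan.py <<'E'
import sys
from h import *
from cell import arm
from scipy.spatial.transform import Rotation as Ro
RK=[581.2,-44.2,-.0665]
def state():
    s=arm.observe();M=Ro.from_quat(s["eef_rot"]).as_matrix();p=s["position"]
    c,sn=np.cos(RK[2]),np.sin(RK[2]);d=p[:2]-RK[:2]
    a=np.arctan2(M[1,1],M[0,1])-RK[2]-np.pi/2
    print("t %.2f rack xyz %s toolyaw(rel rack) %.3f F %s gap %.1f"%(s["clock"],np.round([c*d[0]+sn*d[1],-sn*d[0]+c*d[1],p[2]],1),a,np.round(s["contact_force"],1),s["finger_gap"]))
    return s,M,a
def plan(x,y,z,yaw=0):
    s,M,a=state();w=pose(RK,[[x,y,z]])[0]-s["position"]
    print("units",np.round(M.T@w/120,3),"roll",round(-(yaw-a)/.5,3))
if __name__=="__main__": plan(*map(float,sys.argv[1:]))
E
python3 plan.py 88 119 200
```

```text
t 0.93 rack xyz [-287.8  500.9  213.1] toolyaw(rel rack) 0.000 F [ 0.  -0.3 -0.3] gap 0.2
units [-3.131 -3.184  0.114] roll 0.001
```

{"method": "arm_command", "body": {
  "xyz": [
    [-0.1,-0.1,0],
    [-0.2,-0.2,0],
    [-0.3,-0.3,0],
    [-0.4,-0.4,0],
    [-0.5,-0.5,0],
    [-0.6,-0.6,0],
    [-0.7,-0.7,0],
    [-0.8,-0.8,0],
    [-0.9,-0.9,0],
    [-1,-1,0]
  ],
  "roll": [0,0,0,0,0,0,0,0,0,0]
}}

```text
clock: 1.77
position: [439.4, 346.2, 212.9]
eef_rot: [0.033, 0.999, -0.001, -0.001]
contact_force: [0.3, -0.5, -0.6]
finger_gap: 0.2
```

{"method": "arm_command", "body": {
  "xyz": [
    [-0.1,-0.1,0],
    [-0.2,-0.2,0],
    [-0.3,-0.3,0],
    [-0.4,-0.4,0],
    [-0.5,-0.5,0],
    [-0.6,-0.6,0],
    [-0.7,-0.7,0],
    [-0.8,-0.8,0],
    [-0.9,-0.9,0],
    [-1,-1,0]
  ],
  "roll": [0,0,0,0,0,0,0,0,0,0]
}}

```text
clock: 2.6
position: [551.5, 217.7, 212.6]
eef_rot: [0.033, 0.999, -0.002, -0.001]
contact_force: [-0.4, 0.5, -0.6]
finger_gap: 0.2
```

```bash
python3 plan.py 88 119 200; python3 - <<'E'
from cell import arm
import cv2
cv2.imwrite("pics/w1.png",arm.read_camera("wrist")[:,:,::-1])
E
```

```text
t 2.60 rack xyz [-47.1 259.4 212.6] toolyaw(rel rack) 0.000 F [-0.4  0.5 -0.6] gap 0.2
units [-1.125 -1.17   0.107] roll 0.001
```

View pics/w1.png

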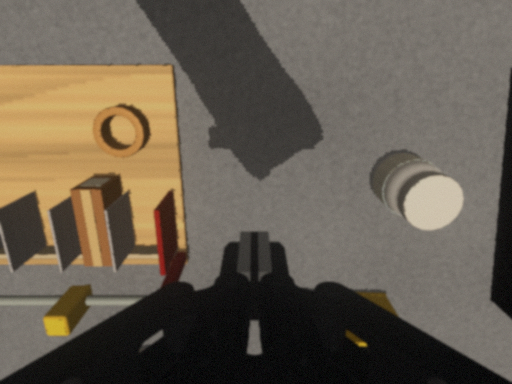

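The wrist view shows the rack on the left, with the pointer top at (62,320), the red panel at (165,225) and the jar at right. I'll move on to above the rail.

{"method": "arm_command", "body": {
  "xyz": [
    [-0.1,-0.1,0],
    [-0.2,-0.2,0],
    [-0.3,-0.3,0],
    [-0.4,-0.4,0],
    [-0.5,-0.5,0],
    [-0.6,-0.6,0],
    [-0.7,-0.7,0],
    [-0.8,-0.8,0],
    [-0.9,-0.9,0],
    [-1,-1,0]
  ],
  "roll": [0,0,0,0,0,0,0,0,0,0]
}}

```text
clock: 3.48
position: [665.8, 84.8, 212.7]
eef_rot: [0.035, 0.999, -0.003, -0.001]
contact_force: [-0.1, -0.3, -0.4]
finger_gap: -0.1
```

```bash
python3 plan.py 88 119 160; python3 - <<'E'
from cell import arm
import cv2,pickle
c=arm.get_calibration("wrist")
im=arm.read_camera("wrist");cv2.imwrite("pics/w2.png",im[:,:,::-1]);pickle.dump(c,open("w2.pkl","wb"))
E
```

```text
t 3.48 rack xyz [ 75.8 134.4 212.7] toolyaw(rel rack) -0.004 F [-0.1 -0.3 -0.4] gap -0.1
units [-0.103 -0.125  0.439] roll -0.008
```

View pics/w2.png

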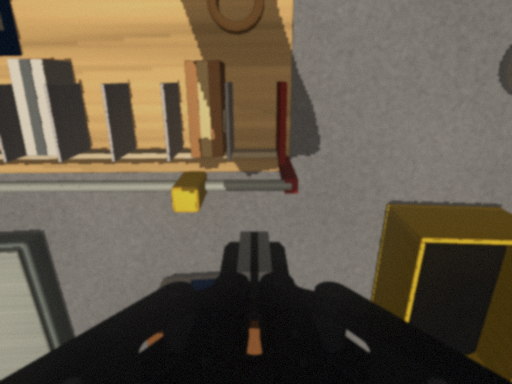

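```bash
cat > wov.py <<'E'
import sys,pickle
from h import *
n=sys.argv[1];R=eval(sys.argv[2]);D=eval(sys.argv[3]);x0,y0,w,h=eval(sys.argv[4]);py=float(sys.argv[5])
c=pickle.load(open(n+".pkl","rb"));f=min(800/w,600/h)
im=cv2.resize(cv2.imread(f"pics/{n}.png")[y0:y0+h,x0:x0+w],None,fx=f,fy=f,interpolation=cv2.INTER_CUBIC)
def ln(P,col):
    q=(proj(c,P)-np.array([x0,y0])+.5)*f-.5
    cv2.polylines(im,[np.int32(q*16)],False,col,1,cv2.LINE_AA,4)
ln(pose(R,[[-140,175,10],[-140,-175,10],[100,-175,10],[100,175,10],[-140,175,10]]),(0,255,0))
ln(pose(R,[[88,168,99],[88,-168,99]]),(0,255,0));ln(pose(R,[[72,160,32],[72,-160,32]]),(0,255,0))
for y in D: ln(pose(R,[[72,y,60],[0,y,60],[0,y,10]]),(255,0,255))
for y in(162,-162): ln(pose(R,[[72,y,70],[0,y,70],[0,y,10]]),(255,255,0))
ln(pose(R,[[77,py-11,133],[77,py+11,133],[99,py+11,133],[99,py-11,133],[77,py-11,133]]),(0,0,255))
if len(sys.argv)>6:
    C=eval(sys.argv[6])
    for z in(60,10): ln(pose(C,[[45,16,z],[45,-16,z],[-45,-16,z],[-45,16,z],[45,16,z]]),(0,0,255))
cv2.imwrite(f"pics/{n}ov.png",im)
E
python3 wov.py w2 "[581.2,-44.2,-.0665]" "[107,50.5,-1,-50.6,-104]" "(0,0,320,230)" 80
```

```text
(no output)
```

View pics/w2ov.png

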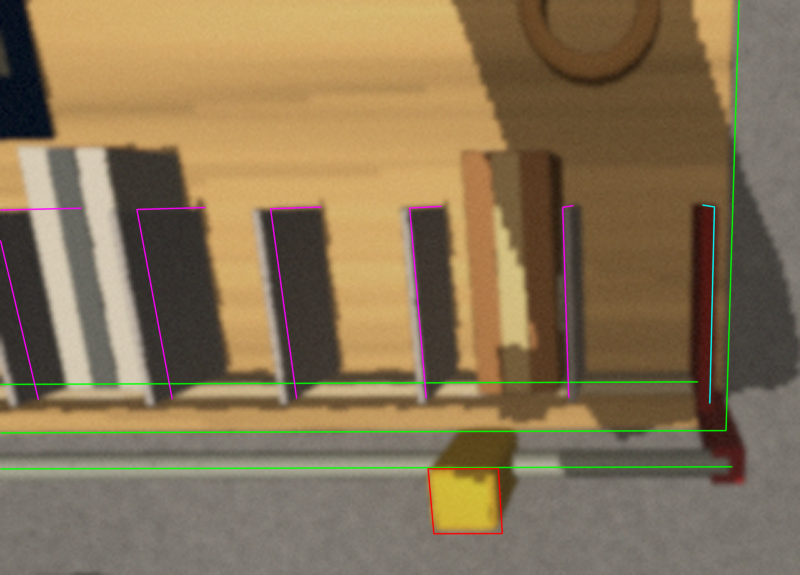

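The overlay puts the pointer at y=80, as before, and div2 at y≈49. Div3 reads lower here, at about -5, so I'll re-measure gap 3 from closer. Next I'll lower behind the pointer.

{"method": "arm_command", "body": {
  "xyz": [
    [-0.05,-0.06,0.05],
    [-0.1,-0.12,0.15],
    [-0.1,-0.12,0.25],
    [-0.1,-0.12,0.35],
    [-0.1,-0.12,0.45],
    [-0.1,-0.12,0.55],
    [-0.1,-0.12,0.65],
    [-0.1,-0.12,0.72],
    [-0.1,-0.12,0.79],
    [-0.1,-0.12,0.79]
  ],
  "roll": [0,0,0,0,0,0,0,0,0,0]
}}

```text
clock: 4.37
position: [677.5, 64.2, 115.1]
eef_rot: [0.037, 0.999, -0.005, -0.002]
contact_force: [-0.8, -0.6, -1.5]
finger_gap: -0.1
```

```bash
python3 plan.py 88 60 118; python3 - <<'E'
from cell import arm
import cv2,pickle
im=arm.read_camera("wrist");cv2.imwrite("pics/w3.png",im[:,:,::-1])
E
```

```text
t 4.37 rack xyz [ 88.9 114.6 115.1] toolyaw(rel rack) -0.008 F [-0.8 -0.6 -1.5] gap -0.1
units [ 0.004 -0.455 -0.02 ] roll -0.016
```

View pics/w3.png

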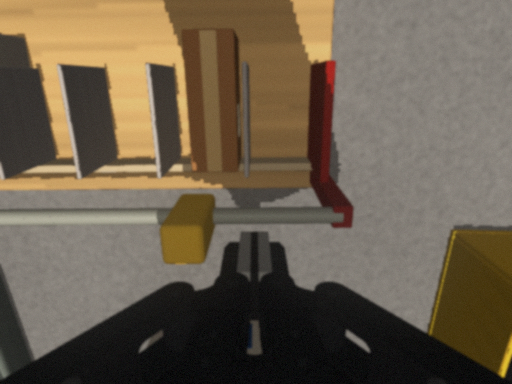

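{"method": "arm_command", "body": {
  "xyz": [
    [0,-0.04,0],
    [0,-0.08,0],
    [0,-0.12,0],
    [0,-0.17,0],
    [0,-0.22,0],
    [0,-0.27,0],
    [0,-0.32,0],
    [0,-0.37,0],
    [0,-0.4,0],
    [0,-0.42,0]
  ],
  "roll": [0,0,0,0,0,0,0,0,0,0]
}}

```text
clock: 5.25
position: [674.3, 13.1, 116.8]
eef_rot: [0.038, 0.999, -0.005, -0.001]
contact_force: [0.1, 0.7, -0.5]
finger_gap: 0.2
```

```bash
python3 plan.py 88 48 118; python3 - <<'E'
from cell import arm
import cv2,pickle
c=arm.get_calibration("wrist");pickle.dump(c,open("w4.pkl","wb"))
im=arm.read_camera("wrist");cv2.imwrite("pics/w4.png",im[:,:,::-1])
E
python3 wov.py w4 "[581.2,-44.2,-.0665]" "[107,50.5,-1,-50.6,-104]" "(0,0,400,290)" 36
```

```text
t 5.25 rack xyz [ 89.1  63.3 116.8] toolyaw(rel rack) -0.009 F [ 0.1  0.7 -0.5] gap 0.2
units [ 0.008 -0.128 -0.009] roll -0.017
```

View pics/w4ov.png

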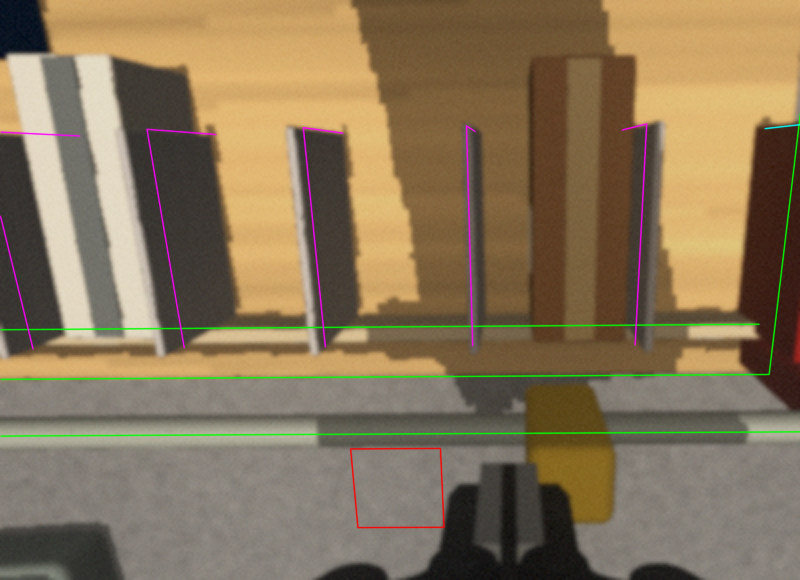

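The pointer now shows on the red side of the finger, so I need to work out whether the finger passed it.

```bash
python3 - <<'E'
import pickle
from h import *
from cell import arm
c=pickle.load(open("w4.pkl","rb"));R=[581.2,-44.2,-.0665]
f=2.0
def z(P): return np.round((proj(c,P)+.5)*f-.5)
print("cam",-c["R"].T@c["t"])
s=arm.observe();print("tip",z(s["position"]-[0,0,8]),"tcp",z(s["position"]))
for y in(80,63,50,36): print(y,z(pose(R,[[77,y-11,133],[77,y+11,133],[99,y+11,133],[99,y-11,133],[77,y-11,83],[77,y+11,83]])).tolist())
for n in("scene","top"): 
    cv2.imwrite(f"pics/{n}4.png",arm.read_camera(n)[:,:,::-1])
a=cv2.imread("pics/top4.png")[112:228,178:318];a=cv2.resize(a,None,fx=3,fy=3,interpolation=cv2.INTER_CUBIC)
b=cv2.imread("pics/scene4.png")[145:265,160:290];b=cv2.resize(b,None,fx=3,fy=3,interpolation=cv2.INTER_CUBIC)
h=max(a.shape[0],b.shape[0]);a=np.pad(a,((0,h-a.shape[0]),(0,0),(0,0)));b=np.pad(b,((0,h-b.shape[0]),(0,0),(0,0)))
cv2.imwrite("pics/ts4.png",np.hstack([a,b])[:,:800])
E
```

```text
cam [595.00135332  20.69993035 278.13732831]
tip [[507. 450.]] tcp [[507. 463.]]
80 [[530.0, 448.0], [620.0, 447.0], [617.0, 526.0], [530.0, 527.0], [526.0, 380.0], [596.0, 380.0]]
63 [[460.0, 448.0], [551.0, 447.0], [550.0, 526.0], [463.0, 527.0], [473.0, 381.0], [542.0, 380.0]]
50 [[407.0, 448.0], [497.0, 448.0], [499.0, 527.0], [412.0, 527.0], [432.0, 381.0], [501.0, 381.0]]
36 [[350.0, 448.0], [440.0, 448.0], [444.0, 527.0], [357.0, 527.0], [388.0, 381.0], [457.0, 381.0]]
```

View pics/ts4.png

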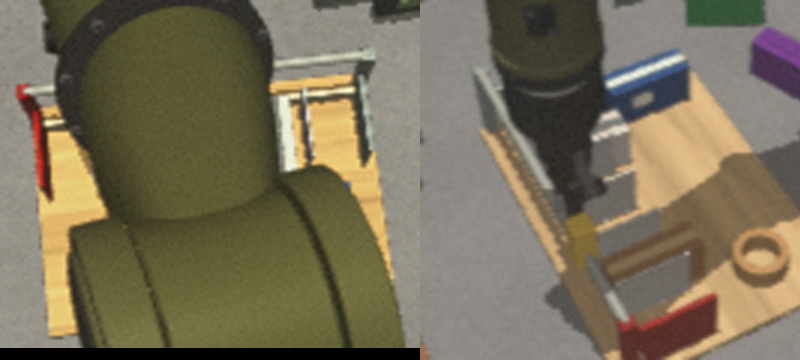

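```bash
python3 - <<'E'
import cv2,numpy as np
b=cv2.imread("pics/scene4.png")[170:270,180:270];b=cv2.resize(b,None,fx=6,fy=6,interpolation=cv2.INTER_CUBIC)
cv2.imwrite("pics/s4z.png",np.clip(b.astype(float)*1.6,0,255).astype('uint8'))
b=cv2.imread("pics/w4.png")[150:350,150:400];b=cv2.resize(b,None,fx=3,fy=3,interpolation=cv2.INTER_CUBIC)
cv2.imwrite("pics/w4z.png",np.clip(b.astype(float)*2,0,255).astype('uint8'))
E
```

```text
(no output)
```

View pics/s4z.png

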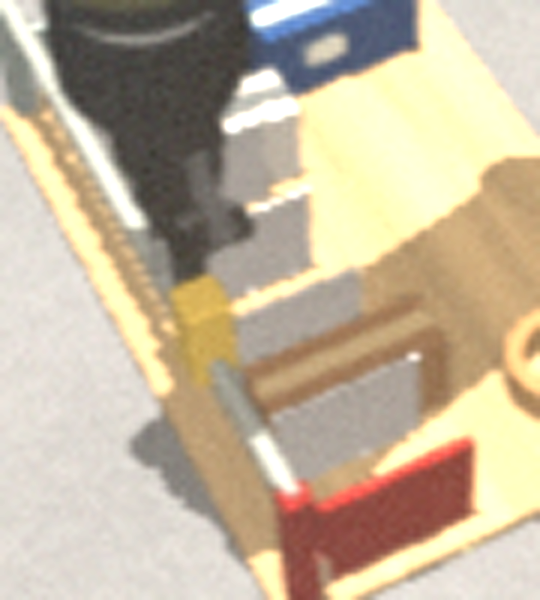

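View pics/w4z.png

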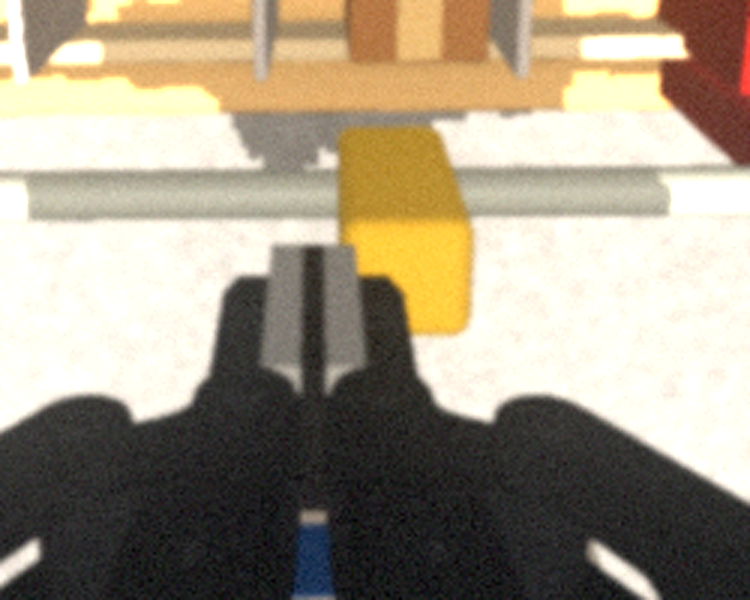

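```bash
python3 - <<'E'
from h import *
from cell import arm
c=arm.get_calibration("scene");R=[581.2,-44.2,-.0665]
s=arm.observe()
Z=lambda P:np.round((proj(c,P)-[180,170]+.5)*6-.5).tolist()
print("tip,tcp,tcp+40",Z(s["position"]+np.array([[0,0,-8],[0,0,0],[0,0,40.]])))
for y in(80,70,60): print(y,Z(pose(R,[[77,y-11,133],[77,y+11,133],[99,y+11,133],[99,y-11,133]])))
for cam in("wrist","scene"):
    arm.read_camera(cam)
    for d in arm.masks_of("pointer_top",cam)[:2]: print(cam,d["score"],d["rect"])
E
```

```text
tip,tcp,tcp+40 [[186.0, 305.0], [184.0, 294.0], [176.0, 236.0]]
80 [[211.0, 268.0], [233.0, 304.0], [185.0, 324.0], [164.0, 287.0]]
70 [[201.0, 252.0], [223.0, 288.0], [175.0, 307.0], [154.0, 271.0]]
60 [[192.0, 236.0], [213.0, 271.0], [166.0, 291.0], [145.0, 255.0]]
wrist 0.64 [259.3, 190.6, 46.5, 70.4]
```

The pointer has not moved; it is still at y≈80. The finger went past it, so my tip height or tip x must be wrong. I'll raise the arm, go back to the red side and check the tip in the scene camera.

{"method": "arm_command", "body": {
  "xyz": [
    [0,0,-0.1],
    [0,0,-0.2],
    [0,0,-0.3],
    [0,0,-0.33],
    [0,0.1,-0.33],
    [0,0.2,-0.33],
    [0,0.3,-0.33],
    [0,0.4,-0.33],
    [0,0.48,-0.33],
    [0,0.48,-0.33]
  ],
  "roll": [0,0,0,0,0,0,0,0,0,0]
}}

```text
clock: 6.43
position: [678.2, 77.1, 155.3]
eef_rot: [0.035, 0.999, -0.003, -0.002]
contact_force: [-0.7, 1.3, 0.1]
finger_gap: -0.4
```

{"method": "arm_command", "body": {
  "xyz": [
    [0,0,0.05],
    [0,0,0.1],
    [0,0,0.15],
    [0,0,0.2],
    [0,0,0.25],
    [0,0,0.3],
    [0,0,0.3],
    [0,0,0.3],
    [0,0,0.3],
    [0,0,0.3]
  ],
  "roll": [0,0,0,0,0,0,0,0,0,0]
}}

```text
clock: 7.27
position: [678.4, 76.9, 119.7]
eef_rot: [0.035, 0.999, -0.003, -0.001]
contact_force: [-0.4, 0.8, -0.3]
finger_gap: -0.4
```

```bash
python3 - <<'E'
from h import *
from cell import arm
from plan import state
c=arm.get_calibration("scene");s,_,_=state();p=s["position"]
b=arm.read_camera("scene")[170:270,180:270,::-1];b=cv2.resize(b,None,fx=6,fy=6,interpolation=cv2.INTER_CUBIC)
b=np.clip(b.astype(float)*1.6,0,255).astype('uint8')
for dz,col in((-8,(0,0,255)),(0,(0,255,0)),(30,(255,0,255))):
    q=(proj(c,p+[0,0,dz])[0]-[180,170]+.5)*6-.5;cv2.circle(b,tuple(int(v) for v in q),4,col,1);print(dz,q)
cv2.imwrite("pics/s5z.png",b)
w=arm.read_camera("wrist");cv2.imwrite("pics/w5.png",w[:,:,::-1])
E
```

```text
t 7.27 rack xyz [ 88.9 127.3 119.7] toolyaw(rel rack) -0.003 F [-0.4  0.8 -0.3] gap -0.4
-8 [246.3385337  407.15475781]
0 [245.11272714 396.18339616]
30 [240.37373797 353.76792382]
```

View pics/s5z.png

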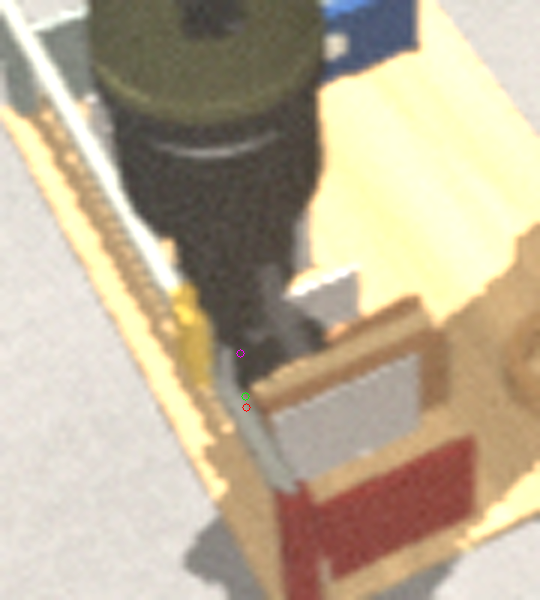

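View pics/w5.png

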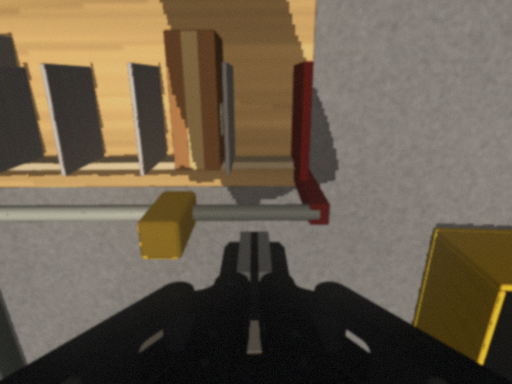

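The fingertips show about 20 mm higher than nominal in both views: the scene tip is at (243,375), against a predicted (246,407). So the finger slid over the pointer's top. I'll lower another 22 mm and recheck.

{"method": "arm_command", "body": {
  "xyz": [
    [0,0,0.03],
    [0,0,0.06],
    [0,0,0.09],
    [0,0,0.12],
    [0,0,0.14],
    [0,0,0.16],
    [0,0,0.17],
    [0,0,0.18],
    [0,0,0.18],
    [0,0,0.18]
  ],
  "roll": [0,0,0,0,0,0,0,0,0,0]
}}

```text
clock: 8.2
position: [678.3, 76.7, 98.2]
eef_rot: [0.035, 0.999, -0.003, -0.001]
contact_force: [0.5, -1.1, 0.9]
finger_gap: 0.2
```

```bash
python3 - <<'E'
from h import *
from cell import arm
from plan import state
c=arm.get_calibration("scene");s,_,_=state();p=s["position"]
b=arm.read_camera("scene")[190:260,190:270,::-1];b=cv2.resize(b,None,fx=8,fy=8,interpolation=cv2.INTER_CUBIC)
b=np.clip(b.astype(float)*2.5,0,255).astype('uint8')
for dz,col in((-8,(0,0,255)),(0,(0,255,0)),(30,(255,0,255))):
    q=(proj(c,p+[0,0,dz])[0]-[190,190]+.5)*8-.5;cv2.circle(b,tuple(int(v) for v in q),4,col,1);print(dz,q)
cv2.imwrite("pics/s6z.png",b)
w=arm.read_camera("wrist");cv2.imwrite("pics/w6.png",w[:,:,::-1])
E
```

```text
t 8.20 rack xyz [ 88.8 127.1  98.2] toolyaw(rel rack) -0.003 F [ 0.5 -1.1  0.9] gap 0.2
-8 [252.93319508 421.1817823 ]
0 [251.35343308 407.03940662]
30 [245.2492241  352.39318983]
```

View pics/s6z.png

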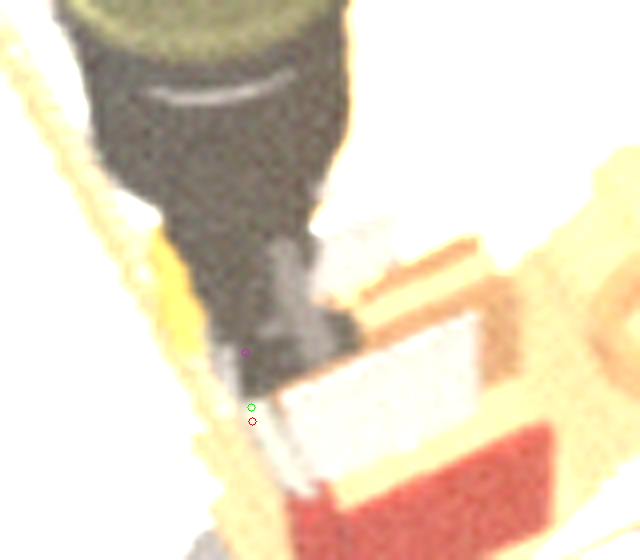

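View pics/w6.png

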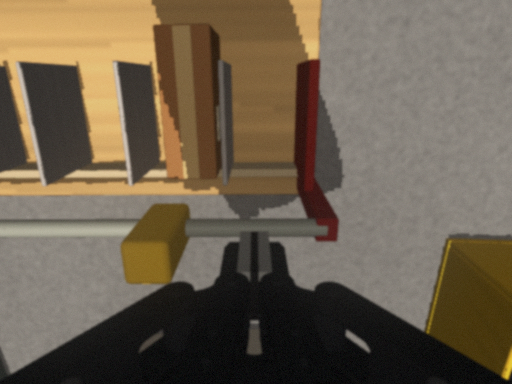

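The tip is now clearly below the pointer's top and above the rail. I'll push part of the way and check.

{"method": "arm_command", "body": {
  "xyz": [
    [0,-0.04,0],
    [0,-0.08,0],
    [0,-0.12,0],
    [0,-0.16,0],
    [0,-0.2,0],
    [0,-0.24,0],
    [0,-0.28,0],
    [0,-0.32,0],
    [0,-0.34,0],
    [0,-0.35,0]
  ],
  "roll": [0,0,0,0,0,0,0,0,0,0]
}}

```text
clock: 9.13
position: [675.5, 34.1, 98.6]
eef_rot: [0.035, 0.999, -0.003, -0.001]
contact_force: [1.8, 0.7, 0.2]
finger_gap: -0.2
```

```bash
python3 plan.py 88 48 98;  python3 - <<'E'
from cell import arm
import cv2,pickle
c=arm.get_calibration("wrist");pickle.dump(c,open("w7.pkl","wb"))
im=arm.read_camera("wrist");cv2.imwrite("pics/w7.png",im[:,:,::-1])
E
python3 wov.py w7 "[581.2,-44.2,-.0665]" "[110,49,-4]" "(0,0,400,290)" 62
```

```text
t 9.13 rack xyz [88.9 84.4 98.6] toolyaw(rel rack) -0.003 F [1.8 0.7 0.2] gap -0.2
units [ 0.007 -0.303  0.007] roll -0.007
```

View pics/w7ov.png

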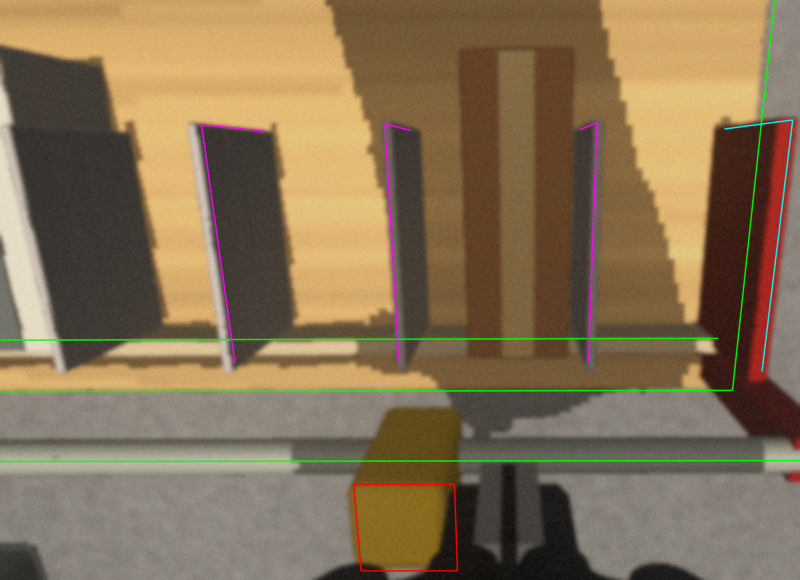

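The pointer moved with the finger to y≈62. Gap 3's centre is at y≈22, so another 40 mm is needed.

{"method": "arm_command", "body": {
  "xyz": [
    [0,-0.04,0],
    [0,-0.08,0],
    [0,-0.12,0],
    [0,-0.16,0],
    [0,-0.2,0],
    [0,-0.24,0],
    [0,-0.28,0],
    [0,-0.31,0],
    [0,-0.33,0],
    [0,-0.33,0]
  ],
  "roll": [0,0,0,0,0,0,0,0,0,0]
}}

```text
clock: 10.02
position: [672.7, -6.4, 98.9]
eef_rot: [0.035, 0.999, -0.003, -0.001]
contact_force: [0.1, 0.7, -0.2]
finger_gap: 0.1
```

{"method": "arm_command", "body": {
  "xyz": [
    [0,0.04,0],
    [0,0.08,0],
    [0,0.1,-0.05],
    [0,0.1,-0.15],
    [0,0.1,-0.25],
    [0,0.1,-0.35],
    [0,0.1,-0.45],
    [0,0.1,-0.55],
    [0,0.1,-0.65],
    [0,0.1,-0.65]
  ],
  "roll": [0,0,0,0,0,0,0,0,0,0]
}}

```text
clock: 10.85
position: [675.5, 6.2, 181.1]
eef_rot: [0.036, 0.999, -0.003, 0.002]
contact_force: [-0.1, 0.2, 0.8]
finger_gap: 0.1
```

```bash
python3 plan.py -75 0 200 ;  python3 - <<'E'
from cell import arm
import cv2,pickle
c=arm.get_calibration("wrist");pickle.dump(c,open("w8.pkl","wb"))
im=arm.read_camera("wrist");cv2.imwrite("pics/w8.png",im[:,:,::-1])
E
python3 wov.py w8 "[581.2,-44.2,-.0665]" "[110,49,-4]" "(0,0,400,290)" 22
```

```text
t 10.85 rack xyz [ 90.7  56.5 181.1] toolyaw(rel rack) -0.005 F [-0.1  0.2  0.8] gap 0.1
units [ 1.378 -0.478 -0.16 ] roll -0.009
```

View pics/w8ov.png

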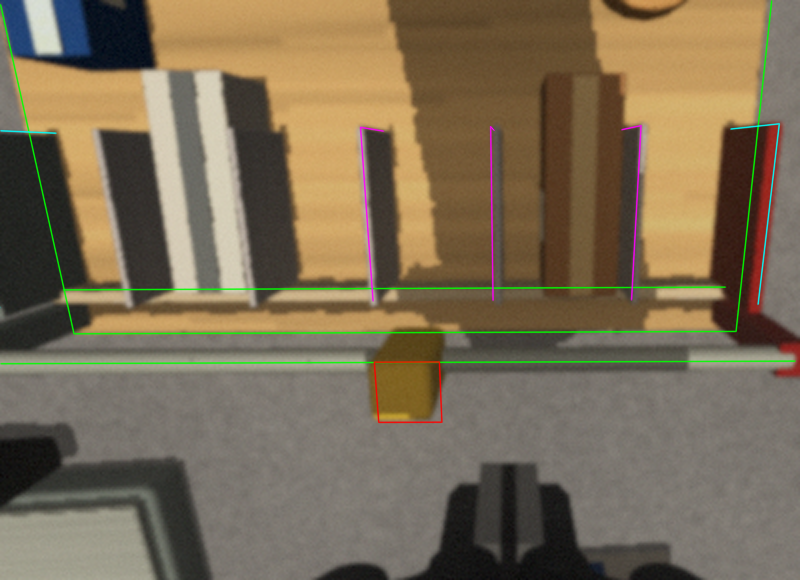

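The pointer now stands at y≈21, between div2 (49) and div3 (-4), so it is well inside gap 3. Next is the carton. I'll turn the tool 90° so that both half-open fingers push squarely on its long side.

{"method": "arm_command", "body": {
  "xyz": [
    [0.1,-0.05,0],
    [0.2,-0.1,0],
    [0.3,-0.2,0],
    [0.4,-0.3,0],
    [0.5,-0.4,0],
    [0.6,-0.5,0],
    [0.7,-0.6,0],
    [0.8,-0.7,0],
    [0.9,-0.8,0],
    [1,-0.9,0]
  ],
  "roll": [0.1,0.2,0.3,0.4,0.5,0.6,0.7,0.8,0.9,1],
  "claw": 0
}}

```text
clock: 11.73
position: [546.6, -93.7, 179.7]
eef_rot: [0.283, 0.959, -0.003, 0.002]
contact_force: [-0.8, -0.4, 0.4]
finger_gap: 42.4
```

```bash
python3 plan.py -75 -170 150 -1.5708; python3 -c "
from cell import arm;print(arm.observe()['joint_positions'].round(2))"
```

```text
t 11.73 rack xyz [-31.2 -51.7 179.7] toolyaw(rel rack) -0.507 F [-0.8 -0.4  0.4] gap 42.4
units [-0.159 -1.038  0.254] roll 2.127
[ 0.18  0.42 -0.09  1.74  0.05  0.97  1.07]
```

{"method": "arm_command", "body": {
  "xyz": [
    [-0.02,-0.1,0],
    [-0.03,-0.2,0],
    [-0.05,-0.3,0],
    [-0.06,-0.4,0],
    [-0.08,-0.5,0],
    [-0.1,-0.6,0],
    [-0.11,-0.7,0],
    [-0.13,-0.8,0],
    [-0.14,-0.9,0],
    [-0.16,-1,0]
  ],
  "roll": [0.1,0.2,0.3,0.4,0.5,0.6,0.7,0.8,0.9,1]
}}

```text
clock: 12.57
position: [497.0, -205.9, 180.4]
eef_rot: [0.513, 0.858, -0.003, 0.002]
contact_force: [-0.3, -0.2, -0.3]
finger_gap: 42.6
```

{"method": "arm_command", "body": {
  "xyz": [
    [0,0,0],
    [0,0,0],
    [0,0,0.05],
    [0,0,0.1],
    [0,0,0.15],
    [0,0,0.2],
    [0,0,0.25],
    [0,0,0.25],
    [0,0,0.25],
    [0,0,0.25]
  ],
  "roll": [0.1,0.2,0.3,0.4,0.5,0.6,0.7,0.8,0.9,1]
}}

```text
clock: 13.4
position: [496.7, -206.7, 150.3]
eef_rot: [0.712, 0.703, -0.002, 0.003]
contact_force: [-0.1, -0.4, 1.1]
finger_gap: 42.9
```

```bash
python3 plan.py -75 -170 80 -1.5708;  python3 - <<'E'
from cell import arm
import cv2,pickle
c=arm.get_calibration("wrist");pickle.dump(c,open("w9.pkl","wb"))
im=arm.read_camera("wrist");cv2.imwrite("pics/w9.png",im[:,:,::-1])
im=arm.read_camera("scene");cv2.imwrite("pics/s9.png",cv2.resize(im[110:290,150:330,::-1],None,fx=3,fy=3,interpolation=cv2.INTER_CUBIC))
E
python3 wov.py w9 "[581.2,-44.2,-.0665]" "[110,49,-4]" "(0,0,512,384)" 21 "[498.9,-159.8,-.07]"
```

```text
t 13.40 rack xyz [ -73.5 -167.7  150.3] toolyaw(rel rack) -1.517 F [-0.1 -0.4  1.1] gap 42.9
units [-0.014 -0.014  0.586] roll 0.108
```

View pics/w9ov.png

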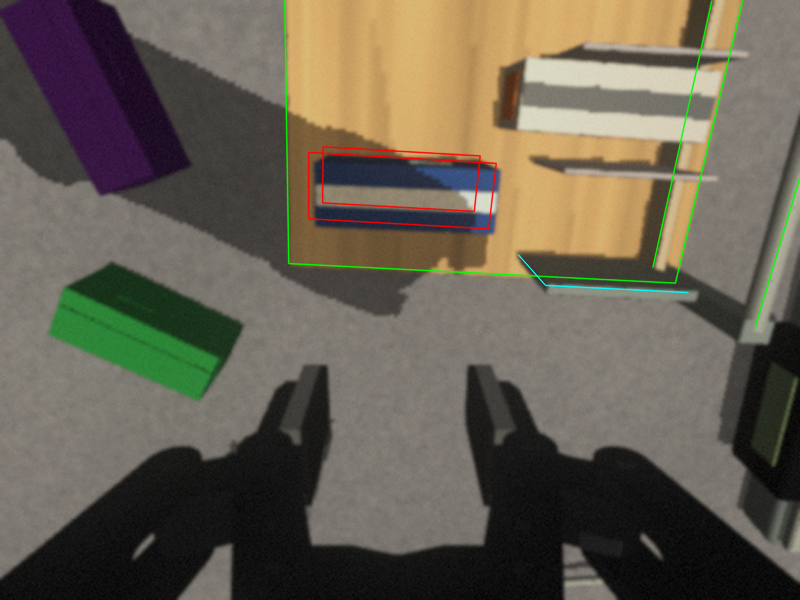

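View pics/s9.png

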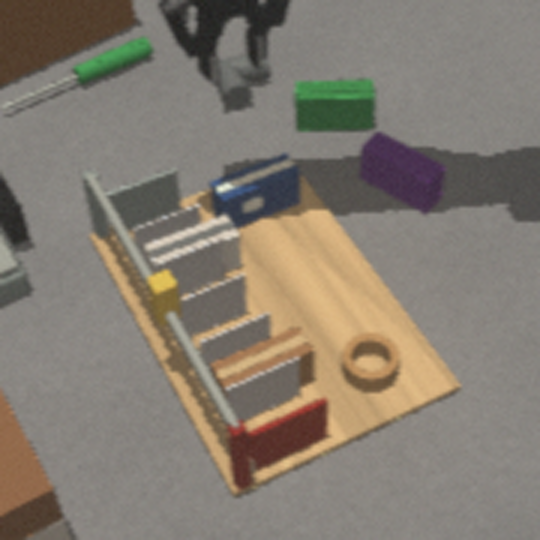

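```bash
python3 - <<'E'
from cell import arm
from h import *
s=arm.observe();p=s["position"];c=arm.get_calibration("scene")
for sx in(-28,28):
  for dz in(-8,0,10,20,30): print(sx,dz,((proj(c,pose([p[0],p[1],-.0665],[[sx,0,p[2]+dz]]))-[150,110]+.5)*3-.5).round())
b=arm.read_camera("scene")[95:165,190:260,::-1];b=cv2.resize(b,None,fx=8,fy=8,interpolation=cv2.INTER_CUBIC)
for sx in(-28,28):
  for dz,col in((-8,(0,0,255)),(10,(0,255,0)),(20,(255,0,255))):
    q=(proj(c,pose([p[0],p[1],-.0665],[[sx,0,p[2]+dz]]))[0]-[190,95]+.5)*8-.5;cv2.circle(b,tuple(int(v) for v in q),5,col,2)
cv2.imwrite("pics/s9t.png",b)
E
```

```text
-28 -8 [[259.  82.]]
-28 0 [[258.  76.]]
-28 10 [[258.  68.]]
-28 20 [[258.  61.]]
-28 30 [[257.  53.]]
28 -8 [[209.  99.]]
28 0 [[208.  93.]]
28 10 [[208.  85.]]
28 20 [[207.  78.]]
28 30 [[206.  70.]]
```

View pics/s9t.png

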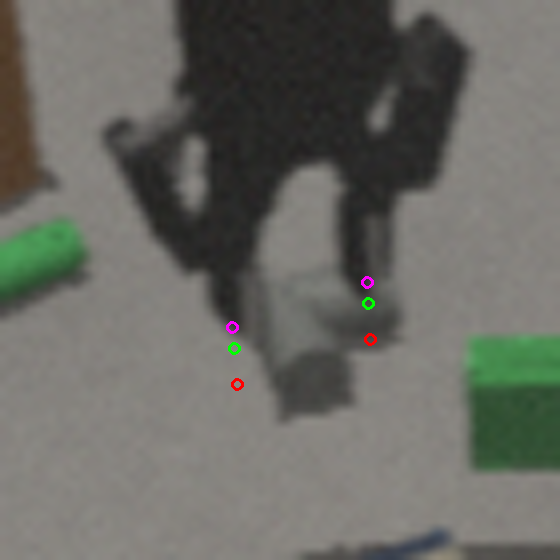

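The fingertips sit about 18-20 mm above the reported TCP, which agrees with the pointer result, so I'll plan heights with that offset. The grey thing behind the fingers in this view is the elbow, about 120 mm clear of the rack. Now I'll descend beside the carton.

{"method": "arm_command", "body": {
  "xyz": [
    [0,0,0.1],
    [0,0,0.2],
    [0,0,0.3],
    [0,0,0.4],
    [0,0,0.5],
    [0,0,0.6],
    [0,0,0.7],
    [0,0,0.8],
    [0,0,0.9],
    [0,0,1]
  ],
  "roll": [0.05,0.11,0.11,0.11,0.11,0.11,0.11,0.11,0.11,0.11]
}}

```text
clock: 14.38
position: [497.1, -207.6, 29.9]
eef_rot: [0.729, 0.685, -0.002, 0.003]
contact_force: [-0.0, 1.1, 0.1]
finger_gap: 42.9
```

```bash
python3 plan.py -75 -168 6 -1.5708;  cat > look.py <<'E'
import sys
from cell import arm
import cv2,pickle,numpy as np
n=sys.argv[1]
c=arm.get_calibration("wrist");pickle.dump(c,open(f"w{n}.pkl","wb"))
im=arm.read_camera("wrist");cv2.imwrite(f"pics/w{n}.png",im[:,:,::-1])
s=arm.read_camera("scene");cv2.imwrite(f"pics/s{n}.png",s[:,:,::-1])
a=im[:,:,::-1];b=cv2.resize(s[150:270,170:290,::-1],(384,384),interpolation=cv2.INTER_CUBIC)
cv2.imwrite(f"pics/c{n}.png",cv2.resize(np.hstack([a,b]),(800,343)))
E
python3 look.py 10
```

```text
t 14.38 rack xyz [ -73.1 -168.6   29.9] toolyaw(rel rack) -1.567 F [-0.   1.1  0.1] gap 42.9
units [ 0.007 -0.016  0.199] roll 0.009
```

View pics/c10.png

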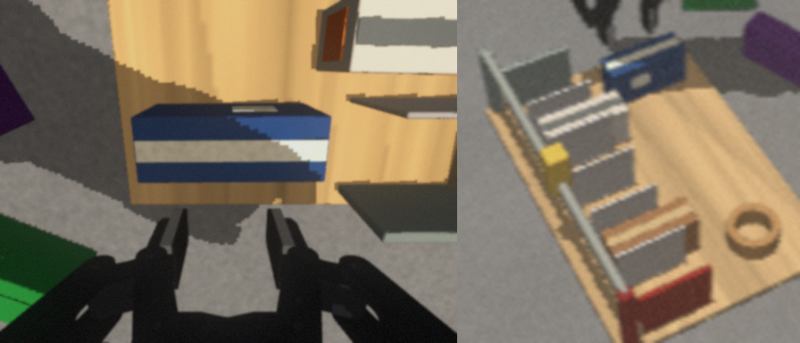

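{"method": "arm_command", "body": {
  "xyz": [
    [0,0,0.05],
    [0,0,0.1],
    [0,0,0.15],
    [0,0,0.2],
    [0,0,0.2],
    [0.04,0,0.2],
    [0.08,0,0.2],
    [0.1,0,0.2],
    [0.12,0,0.2],
    [0.13,0,0.2]
  ],
  "roll": [0,0,0,0,0,0,0,0,0,0]
}}

```text
clock: 15.32
position: [497.2, -191.0, 5.1]
eef_rot: [0.728, 0.685, -0.002, 0.002]
contact_force: [-0.2, -0.1, -0.8]
finger_gap: 43.0
```

```bash
python3 plan.py -75 -100 6 -1.5708; python3 look.py 11
```

```text
t 15.32 rack xyz [ -74.1 -152.     5.1] toolyaw(rel rack) -1.566 F [-0.2 -0.1 -0.8] gap 43.0
units [ 0.434 -0.005 -0.01 ] roll 0.01
```

View pics/c11.png

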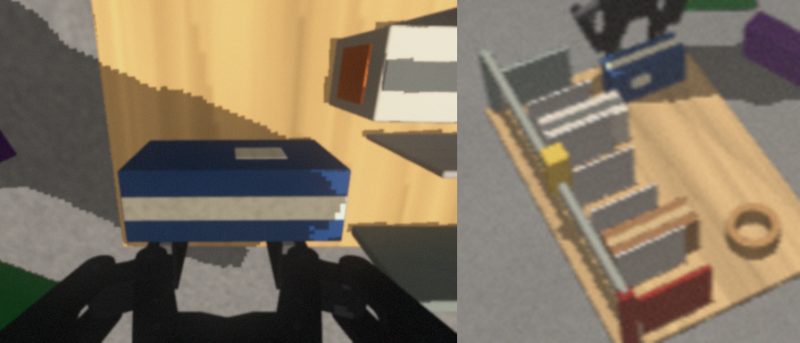

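The fingers are just behind the carton, low and centred on it. I'll push it along the ledge.

{"method": "arm_command", "body": {
  "xyz": [
    [0.03,0,0],
    [0.07,0,0],
    [0.12,0,0],
    [0.18,0,0],
    [0.24,0,0],
    [0.3,0,0],
    [0.36,0,0],
    [0.42,0,0],
    [0.46,0,0],
    [0.48,0,0]
  ],
  "roll": [0,0,0,0,0,0,0,0,0,0]
}}

```text
clock: 16.25
position: [500.7, -132.6, 4.6]
eef_rot: [0.728, 0.685, -0.002, 0.001]
contact_force: [-0.1, -0.9, 0.7]
finger_gap: 42.4
```

```bash
python3 plan.py -75 -5 6 -1.5708; python3 look.py 12
```

```text
t 16.25 rack xyz [-74.5 -93.5   4.6] toolyaw(rel rack) -1.565 F [-0.1 -0.9  0.7] gap 42.4
units [ 0.738 -0.    -0.015] roll 0.012
```

View pics/c12.png

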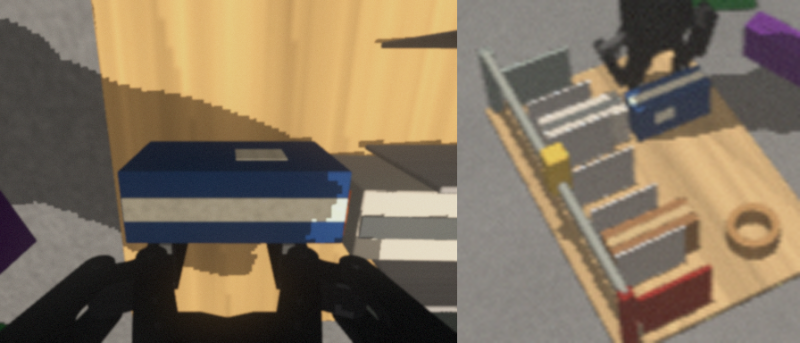

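```bash
python3 wov.py 'w12' "[581.2,-44.2,-.0665]" "[110,49,-4,-57,-110]" "(112,120,400,264)" 21 "[581.2-74*.998-.0665*107,-44.2+74*.0665-107,-.07]"; python3 -c "
import cv2,numpy as np
a=cv2.imread('pics/s9.png');b=cv2.imread('pics/s12.png')[110:290,150:330];b=cv2.resize(b,None,fx=5,fy=5,interpolation=cv2.INTER_CUBIC)[100:600,100:500]
a=cv2.resize(a,None,fx=5/3,fy=5/3)[100:600,100:500];cv2.imwrite('pics/cmp.png',np.hstack([a,b]))"
```

```text
(no output)
```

View pics/w12ov.png

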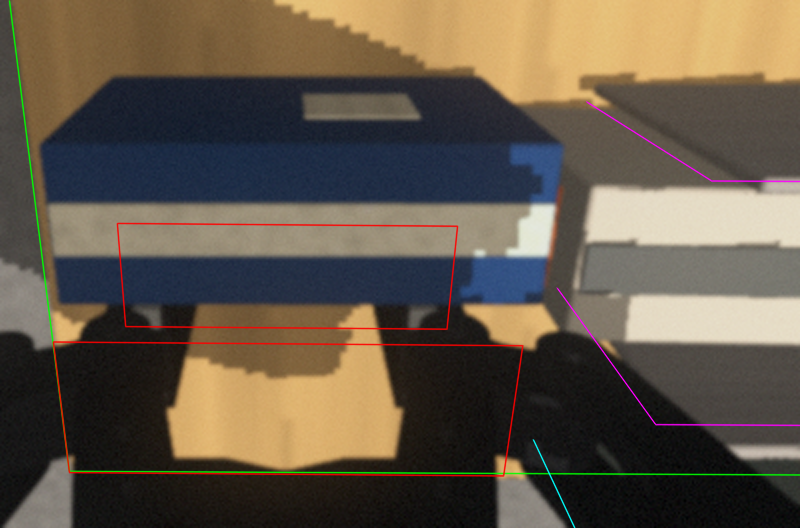

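View pics/cmp.png

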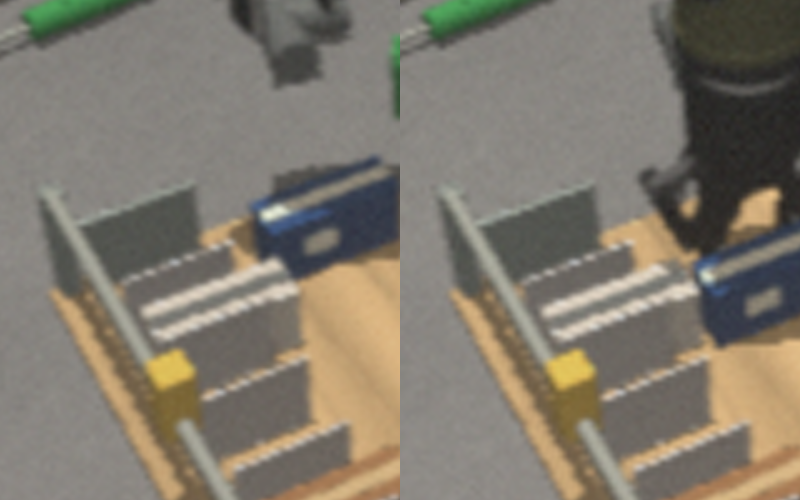

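Nothing else has moved, and the blue carton has cleared the white one with about 5 mm to spare. I'll keep pushing.

{"method": "arm_command", "body": {
  "xyz": [
    [0.05,0,0],
    [0.12,0,0],
    [0.2,0,0],
    [0.28,0,0],
    [0.36,0,0],
    [0.44,0,0],
    [0.52,0,0],
    [0.6,0,0],
    [0.66,0,0],
    [0.68,0,0]
  ],
  "roll": [0,0,0,0,0,0,0,0,0,0]
}}

```text
clock: 17.18
position: [505.7, -49.7, 4.1]
eef_rot: [0.728, 0.686, -0.002, 0.001]
contact_force: [0.9, -0.7, 0.9]
finger_gap: 42.7
```

```bash
python3 plan.py -75 -5 6 -1.5708; python3 look.py 13;python3 wov.py 'w13' "[581.2,-44.2,-.0665]" "[110,49,-4,-57,-110]" "(0,0,512,384)" 21 "list(pose(R,[[-75,16,0]])[0][:2])+[-.0665]"
```

```text
t 17.18 rack xyz [-75.  -10.5   4.1] toolyaw(rel rack) -1.563 F [ 0.9 -0.7  0.9] gap 42.7
units [ 0.046  0.    -0.016] roll 0.015
```

View pics/w13ov.png

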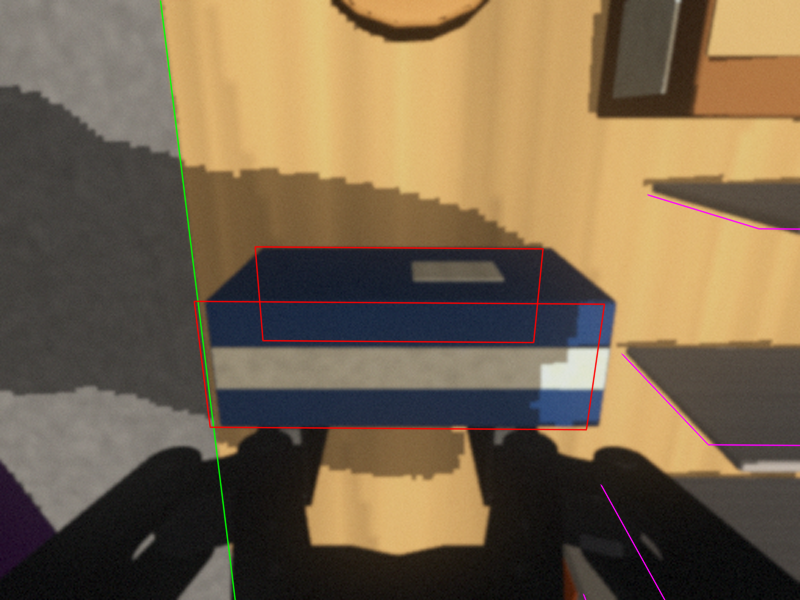

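View pics/c13.png

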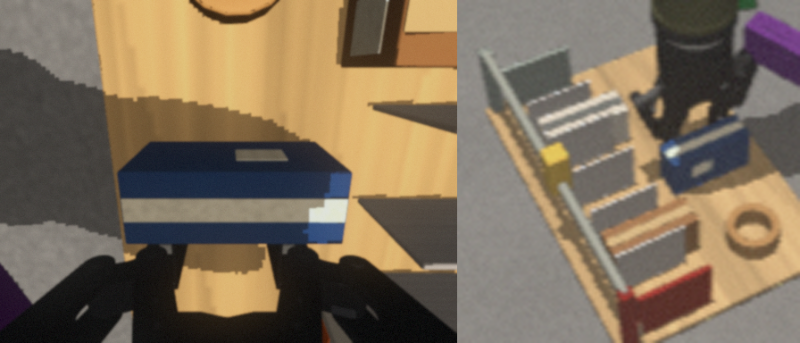

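The carton sits square at y≈16. The gap's centre is at about 22.5-24.5, so I'll nudge it 7.5 mm more and then back off to go behind it.

{"method": "arm_command", "body": {
  "xyz": [
    [0.02,0,0],
    [0.04,0,0],
    [0.055,0,0],
    [0.062,0,0],
    [0.062,0,0],
    [0.03,0,0],
    [-0.02,0,0],
    [-0.08,0,0],
    [-0.12,0,0],
    [-0.13,0,0]
  ],
  "roll": [0,0,0,0,0,0,0,0,0,0]
}}

```text
clock: 18.12
position: [504.5, -68.2, 4.3]
eef_rot: [0.729, 0.685, -0.003, 0.002]
contact_force: [0.2, -0.2, 0.8]
finger_gap: 42.6
```

{"method": "arm_command", "body": {
  "xyz": [
    [0,0,-0.1],
    [0,0,-0.2],
    [0,0,-0.3],
    [0,0,-0.4],
    [0,0,-0.5],
    [0,0,-0.6],
    [0,0,-0.7],
    [0,0,-0.8],
    [0,0,-0.9],
    [0,0,-1]
  ],
  "roll": [0,0,0,0,0,-0.1,-0.2,-0.3,-0.4,-0.5],
  "claw": 1
}}

```text
clock: 18.95
position: [504.5, -67.7, 124.9]
eef_rot: [0.637, 0.771, -0.003, 0.001]
contact_force: [-0.1, -0.3, -0.4]
finger_gap: -0.2
```

```bash
python3 plan.py -155 24 120 0
```

```text
t 18.95 rack xyz [-75.  -28.6 124.9] toolyaw(rel rack) -1.314 F [-0.1 -0.3 -0.4] gap -0.2
units [ 0.593 -0.533  0.039] roll -2.628
```

{"method": "arm_command", "body": {
  "xyz": [
    [0.06,-0.05,0],
    [0.12,-0.1,0],
    [0.18,-0.16,0],
    [0.24,-0.21,0],
    [0.3,-0.27,0],
    [0.36,-0.32,0],
    [0.42,-0.37,0],
    [0.48,-0.43,0],
    [0.54,-0.48,0],
    [0.59,-0.53,0]
  ],
  "roll": [-0.1,-0.2,-0.3,-0.4,-0.5,-0.6,-0.7,-0.8,-0.9,-1]
}}

```text
clock: 19.78
position: [428.1, -10.0, 124.7]
eef_rot: [0.425, 0.905, -0.003, 0.0]
contact_force: [-0.7, -0.6, 0.2]
finger_gap: 0.1
```

{"method": "arm_command", "body": {
  "xyz": [
    [0,0,0],
    [0,0,0],
    [0,0,0],
    [0,0,0],
    [0,0,0],
    [0,0,0],
    [0,0,0],
    [0,0,0],
    [0,0,0],
    [0,0,0]
  ],
  "roll": [-0.12,-0.25,-0.37,-0.5,-0.62,-0.75,-0.87,-1,-1,-1]
}}

```text
clock: 20.62
position: [427.9, -10.2, 124.7]
eef_rot: [0.189, 0.982, -0.003, -0.0]
contact_force: [-0.7, -0.3, 0.1]
finger_gap: 0.2
```

{"method": "arm_command", "body": {
  "xyz": [
    [0,0,0],
    [0,0,0],
    [0,0,0],
    [0,0,0],
    [0,0,0],
    [0,0,0],
    [0,0,0],
    [0,0,0],
    [0,0,0],
    [0,0,0]
  ],
  "roll": [-0.1,-0.2,-0.3,-0.4,-0.5,-0.6,-0.63,-0.63,-0.63,-0.63]
}}

```text
clock: 21.45
position: [427.9, -10.3, 124.7]
eef_rot: [0.034, 0.999, -0.003, -0.001]
contact_force: [0.1, -0.5, 0.1]
finger_gap: -0.0
```

```bash
python3 plan.py -155 24 4 0; python3 look.py 14;python3 - <<'E'
from cell import arm
import cv2
t=arm.read_camera("top");cv2.imwrite("pics/t14.png",cv2.resize(t[112:232,170:320,::-1],None,fx=5,fy=5,interpolation=cv2.INTER_CUBIC))
E
```

```text
t 21.45 rack xyz [-155.2   23.7  124.7] toolyaw(rel rack) -0.001 F [ 0.1 -0.5  0.1] gap -0.0
units [-0.003  0.009  1.006] roll -0.001
```

View pics/c14.png

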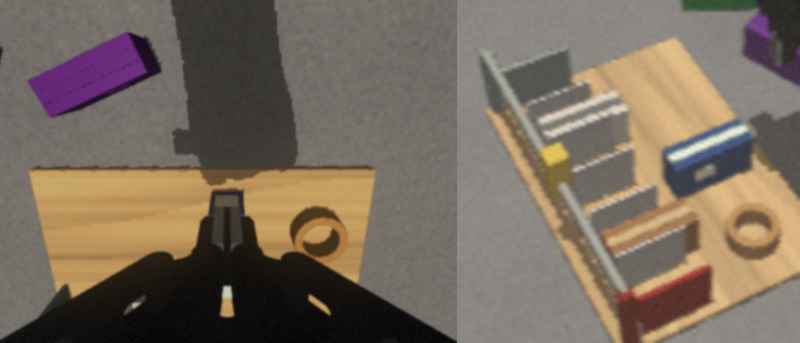

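View pics/t14.png

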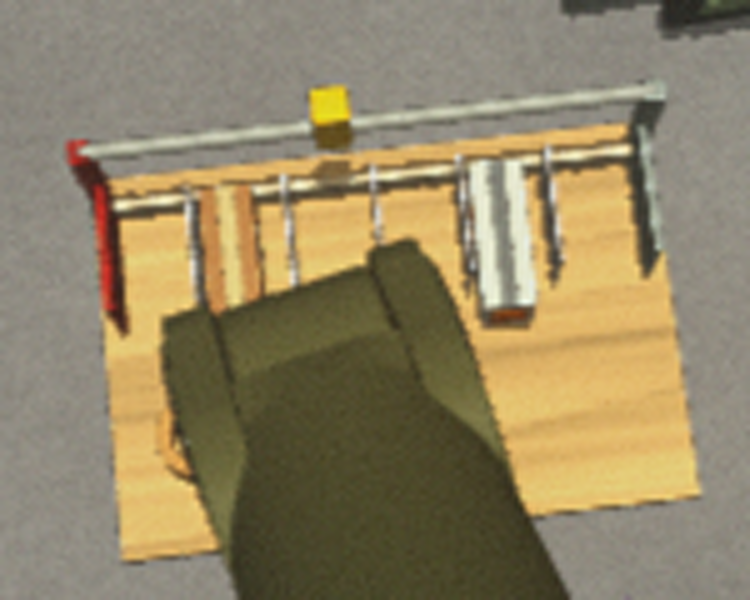

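```bash
python3 - <<'E'
from h import *
from cell import arm
c=arm.get_calibration("scene");R=[581.2,-44.2,-.0665]
x0,y0,f=195,165,8
im=cv2.resize(cv2.imread("pics/s14.png")[y0:y0+70,x0:x0+90],None,fx=f,fy=f,interpolation=cv2.INTER_CUBIC)
im=np.clip(im*1.5,0,255).astype('uint8')
def ln(P,col):
    q=(proj(c,P)-np.array([x0,y0])+.5)*f-.5;cv2.polylines(im,[np.int32(q*16)],False,col,1,cv2.LINE_AA,4)
for y in(50,-3): ln(pose(R,[[72,y,60],[0,y,60],[0,y,10],[-140,y,10]]),(255,0,255))
for z in(10,60): ln(pose(R,[[-30,39.5,z],[-30,7.5,z],[-120,7.5,z],[-120,39.5,z],[-30,39.5,z]]),(0,0,255))
cv2.imwrite("pics/s14z.png",im)
E
```

```text
(no output)
```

View pics/s14z.png

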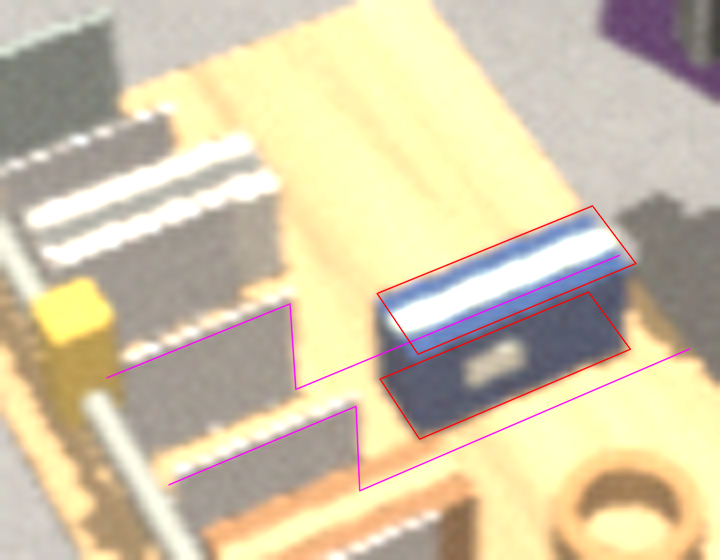

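The carton stands square at y≈23.5 and fits between div2 (about 48-50) and div3 (about -3 to -6). I'll descend behind it.

{"method": "arm_command", "body": {
  "xyz": [
    [0,0,0.1],
    [0,0,0.2],
    [0,0,0.3],
    [0,0,0.4],
    [0,0,0.5],
    [0,0,0.6],
    [0,0,0.7],
    [0,0,0.8],
    [0,0,0.9],
    [0,0,1]
  ],
  "roll": [0,0,0,0,0,0,0,0,0,0]
}}

```text
clock: 22.43
position: [427.9, -10.9, 4.2]
eef_rot: [0.033, 0.999, -0.003, -0.001]
contact_force: [-0.7, 1.1, -0.2]
finger_gap: -0.2
```

{"method": "arm_command", "body": {
  "xyz": [
    [-0.04,0,0],
    [-0.08,0,0],
    [-0.12,0,0],
    [-0.16,0,0],
    [-0.2,0,0],
    [-0.25,0,0],
    [-0.3,0,0],
    [-0.35,0,0],
    [-0.38,0,0],
    [-0.4,0,0]
  ],
  "roll": [0,0,0,0,0,0,0,0,0,0]
}}

```text
clock: 23.27
position: [476.3, -14.2, 4.2]
eef_rot: [0.033, 0.999, -0.003, -0.001]
contact_force: [-2.3, 0.3, 3.0]
finger_gap: -0.3
```

```bash
python3 plan.py -29 23.5 4 0; python3 look.py 15
```

```text
t 23.27 rack xyz [-106.6   23.     4.2] toolyaw(rel rack) -0.000 F [-2.3  0.3  3. ] gap -0.3
units [-0.647  0.005  0.001] roll -0.001
```

View pics/c15.png

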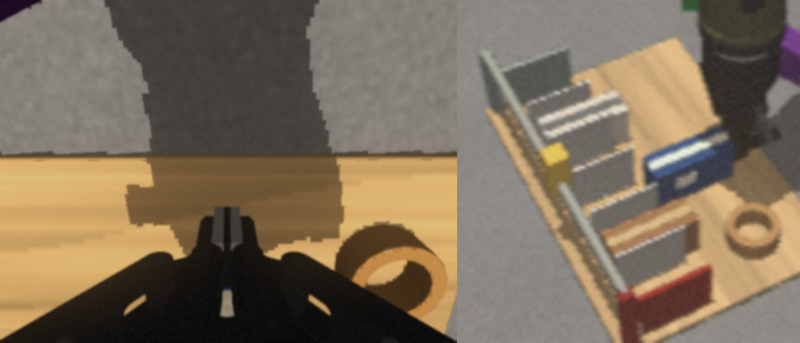

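```bash
cat > sz.py <<'E'
import sys
from h import *
from cell import arm
n=sys.argv[1];xr=float(sys.argv[2]);y=float(sys.argv[3])
c=arm.get_calibration("scene");R=[581.2,-44.2,-.0665]
x0,y0,f=195,165,8
im=cv2.resize(cv2.imread(f"pics/s{n}.png")[y0:y0+70,x0:x0+90],None,fx=f,fy=f,interpolation=cv2.INTER_CUBIC)
im=np.clip(im*1.5,0,255).astype('uint8')
def ln(P,col):
    q=(proj(c,P)-np.array([x0,y0])+.5)*f-.5;cv2.polylines(im,[np.int32(q*16)],False,col,1,cv2.LINE_AA,4)
for z in(10,60): ln(pose(R,[[xr+90,y+16,z],[xr+90,y-16,z],[xr,y-16,z],[xr,y+16,z],[xr+90,y+16,z]]),(0,0,255))
cv2.imwrite(f"pics/s{n}z.png",im)
E
python3 sz.py 15 -95.6 23.5
```

```text
(no output)
```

View pics/s15z.png

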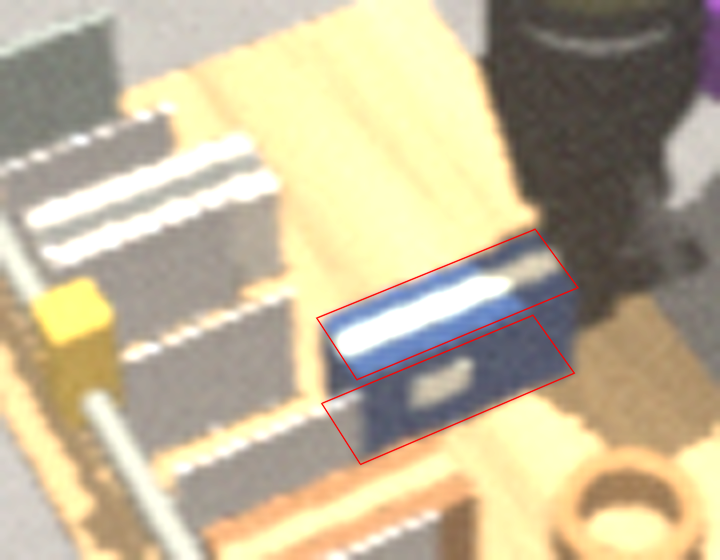

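The carton is flat and square. I'll continue into the gap.

{"method": "arm_command", "body": {
  "xyz": [
    [-0.04,0,0],
    [-0.08,0,0],
    [-0.13,0,0],
    [-0.18,0,0],
    [-0.24,0,0],
    [-0.3,0,0],
    [-0.36,0,0],
    [-0.41,0,0],
    [-0.44,0,0],
    [-0.45,0,0]
  ],
  "roll": [0,0,0,0,0,0,0,0,0,0]
}}

```text
clock: 24.2
position: [531.1, -17.8, 4.1]
eef_rot: [0.033, 0.999, -0.003, -0.0]
contact_force: [-2.0, 0.4, 5.0]
finger_gap: 0.2
```

```bash
python3 plan.py -29 23.5 4 0; python3 look.py 16; python3 sz.py 16 -41.5 23.5
```

```text
t 24.20 rack xyz [-51.8  23.    4.1] toolyaw(rel rack) -0.000 F [-2.   0.4  5. ] gap 0.2
units [-0.19   0.004  0.001] roll -0.001
```

View pics/s16z.png

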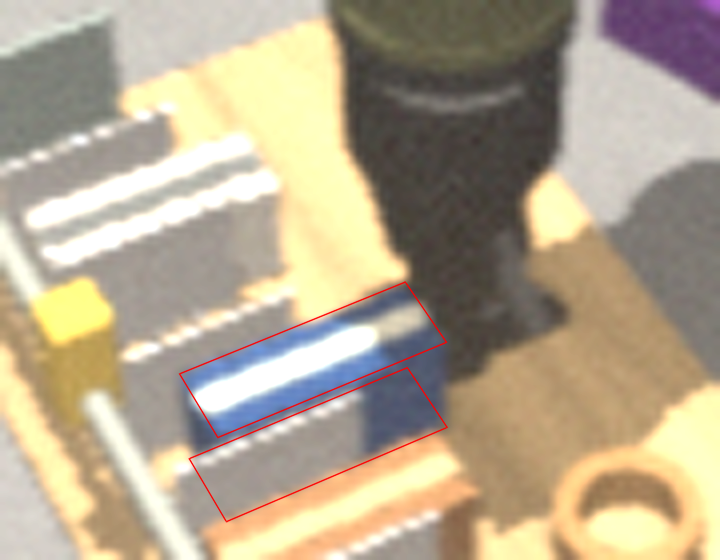

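The upward force reads 5 N, so I'll back off a little, lift the tip 4 mm and finish the push slowly.

{"method": "arm_command", "body": {
  "xyz": [
    [0.03,0,0],
    [0.03,0,-0.03],
    [0,0,-0.03],
    [-0.03,0,-0.03],
    [-0.06,0,-0.03],
    [-0.09,0,-0.03],
    [-0.12,0,-0.03],
    [-0.14,0,-0.03],
    [-0.16,0,-0.03],
    [-0.17,0,-0.03]
  ],
  "roll": [0,0,0,0,0,0,0,0,0,0]
}}

```text
clock: 25.13
position: [551.8, -19.1, 7.7]
eef_rot: [0.033, 0.999, -0.003, 0.0]
contact_force: [-1.0, 0.4, -0.5]
finger_gap: 0.1
```

```bash
python3 plan.py -29 23.5 8 0; python3 look.py 17; python3 sz.py 17 -20.5 23.5
```

```text
t 25.13 rack xyz [-31.   23.1   7.7] toolyaw(rel rack) -0.000 F [-1.   0.4 -0.5] gap 0.1
units [-0.017  0.003 -0.002] roll -0.001
```

View pics/s17z.png

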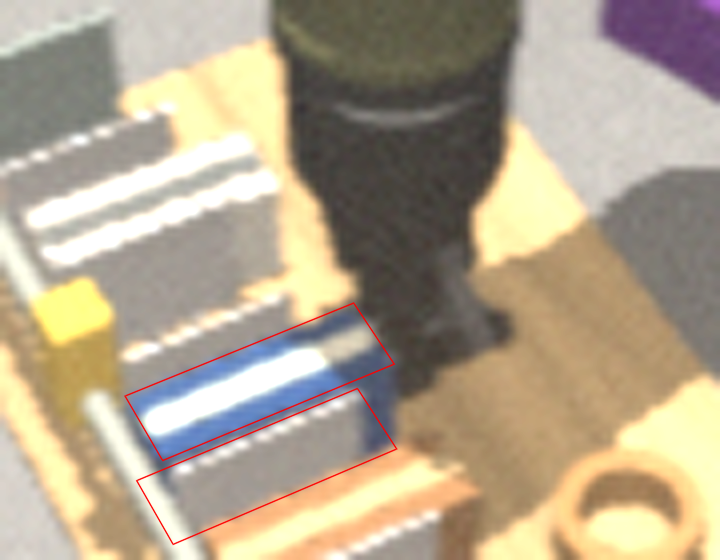

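{"method": "arm_command", "body": {
  "xyz": [
    [-0.005,0,0],
    [-0.01,0,0],
    [-0.015,0,0],
    [-0.02,0,0],
    [-0.025,0,0],
    [-0.03,0,0],
    [-0.03,0,0],
    [-0.03,0,0],
    [-0.03,0,0],
    [-0.03,0,0]
  ],
  "roll": [0,0,0,0,0,0,0,0,0,0]
}}

```text
clock: 26.07
position: [553.8, -19.3, 7.6]
eef_rot: [0.033, 0.999, -0.003, -0.001]
contact_force: [-5.1, 0.5, 3.7]
finger_gap: 0.1
```

{"method": "arm_command", "body": {
  "xyz": [
    [-0.01,0,0],
    [-0.02,0,0],
    [-0.03,0,0],
    [-0.04,0,0],
    [-0.05,0,0],
    [-0.05,0,0],
    [-0.05,0,0],
    [-0.05,0,0],
    [-0.05,0,0],
    [-0.05,0,0]
  ],
  "roll": [0,0,0,0,0,0,0,0,0,0]
}}

```text
clock: 26.9
position: [553.4, -19.6, 6.8]
eef_rot: [0.033, 0.999, -0.003, -0.007]
contact_force: [-17.6, 1.6, 9.4]
finger_gap: -0.2
```

```bash
python3 plan.py -29 23.5 8 0; python3 look.py 18; python3 sz.py 18 -18 23.5
```

```text
t 26.90 rack xyz [-29.3  22.7   6.8] toolyaw(rel rack) 0.000 F [-17.6   1.6   9.4] gap -0.2
units [-0.003  0.006 -0.01 ] roll 0.0
```

View pics/s18z.png

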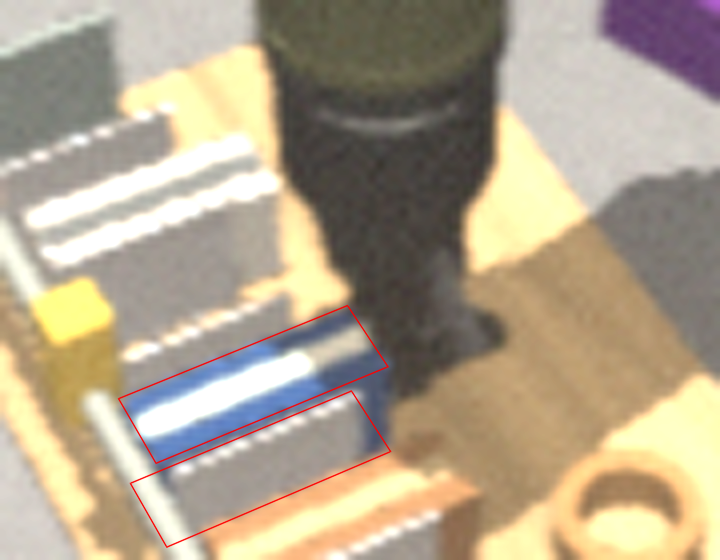

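The force rose to 18 N with no further movement at TCP x = -29.3, where the geometry predicts -29, so the carton is home. I'll back straight off, rise and check.

{"method": "arm_command", "body": {
  "xyz": [
    [0.03,0,0],
    [0.08,0,0],
    [0.16,0,0],
    [0.24,0,0],
    [0.32,0,-0.05],
    [0.4,0,-0.15],
    [0.5,0,-0.25],
    [0.6,0,-0.4],
    [0.7,0,-0.6],
    [0.8,0,-0.8]
  ],
  "roll": [0,0,0,0,0,0,0,0,0,0]
}}

```text
clock: 27.83
position: [458.5, -12.5, 105.1]
eef_rot: [0.033, 0.999, -0.003, -0.006]
contact_force: [0.3, 0.6, 0.5]
finger_gap: -0.6
```

{"method": "arm_command", "body": {
  "xyz": [
    [0,0.1,-0.1],
    [0,0.2,-0.2],
    [0,0.3,-0.3],
    [0,0.4,-0.4],
    [0,0.5,-0.5],
    [0,0.6,-0.6],
    [0,0.7,-0.7],
    [0,0.8,-0.8],
    [0,0.9,-0.9],
    [0,1,-1]
  ],
  "roll": [0,0,0,0,0,0,0,0,0,0]
}}

```text
clock: 28.67
position: [468.2, 108.7, 225.6]
eef_rot: [0.033, 0.999, -0.003, -0.005]
contact_force: [0.9, 0.3, -0.1]
finger_gap: 0.0
```

{"method": "arm_command", "body": {
  "xyz": [
    [0,0.1,0],
    [0,0.2,0],
    [0,0.3,0],
    [0,0.4,0],
    [0,0.5,0],
    [0,0.6,0],
    [0,0.7,0],
    [0,0.8,0],
    [0,0.9,0],
    [0,1,0]
  ],
  "roll": [0,0,0,0,0,0,0,0,0,0]
}}

```text
clock: 29.5
position: [476.2, 229.7, 224.6]
eef_rot: [0.033, 0.999, -0.003, -0.005]
contact_force: [0.4, -0.7, -0.2]
finger_gap: 0.2
```

```bash
python3 look.py 19; python3 sz.py 19 -18 23;python3 - <<'E'
from cell import arm
import cv2
from h import *
from plan import state
state()
t=arm.read_camera("top");c=arm.get_calibration("top");cv2.imwrite("pics/t19.png",t[:,:,::-1])
x0,y0,f=170,112,5
im=cv2.resize(t[112:232,170:320,::-1],None,fx=5,fy=5,interpolation=cv2.INTER_CUBIC);cv2.imwrite("pics/t19z.png",im)
E
```

```text
t 29.60 rack xyz [-123.4  267.7  224.6] toolyaw(rel rack) 0.003 F [-0.   0.9 -0.5] gap 0.1
```

View pics/t19z.png

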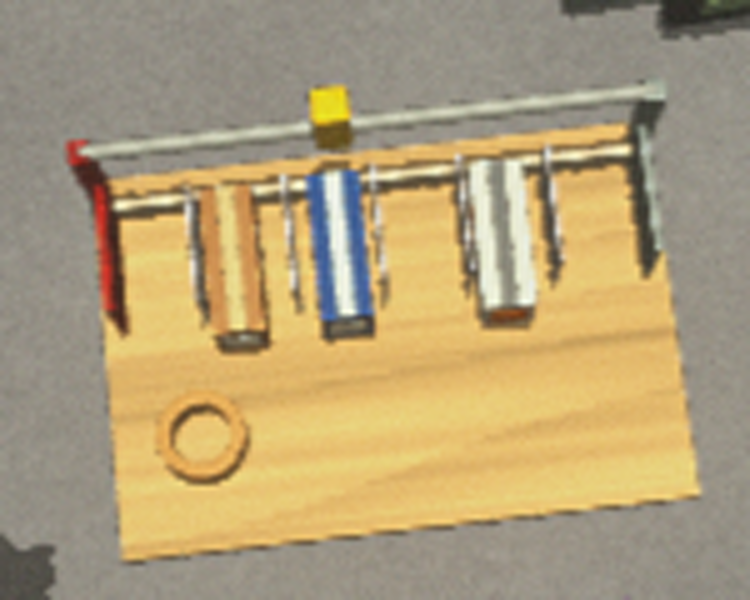

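View pics/s19z.png

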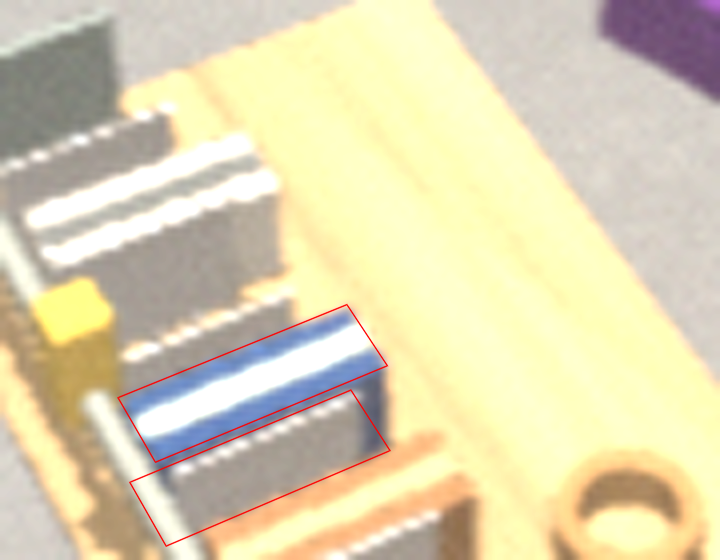

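View pics/t19.png

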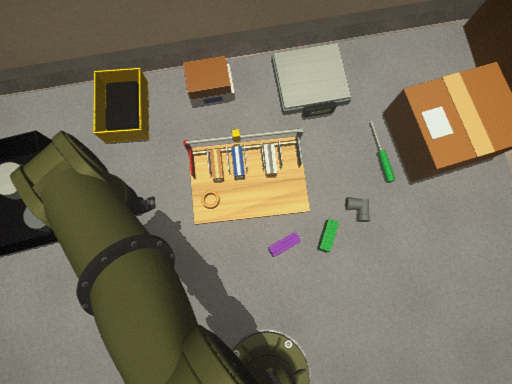

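The final top view shows the blue carton in gap 3 between div2 (290,295) and div3 (381,295), its rear end in line with the brown and white cartons. The pointer at (330,105) is over the same gap, and everything else is where it was. I'll hand in the job.

```bash
python3 -c "
from cell import arm;print(arm.finish_job())"
```

```text
the job is handed in; nothing more can be done
None
```

The yellow pointer stands over the third gap from the red end. The blue carton is in that same gap, upright and square, against the back stop. I handed the job in at about 29.6 s of the 64 s allowed.

- **Pointer:** it sits at rack y ≈ 21 mm. I measured the gap's dividers at y ≈ 49 mm (div2) and y ≈ -4 mm (div3).
- **Carton:** two fingers pushed it along the ledge, then the shut fingertips pushed it in. The push met a hard stop at 18 N with the tool at x ≈ -29 mm, as expected for a carton fully home. Afterwards its rear end lined up with the other two stocked cartons.
- **Other objects:** in the last pictures the brown and white cartons, tape, screwdriver, pipe elbow and look-alikes are where they started. The jar and mug were hidden behind the arm in the final top view, so I did not re-check them.

**What disagreed or failed:**
- **Fingertip height:** the fingertips were about 20 mm higher than the stated tool dimensions. Because of that, my first pass slid over the pointer without moving it. I corrected for the difference after that.
- **Divider positions:** the cameras disagreed by up to about 5 mm for div2 and div3. The carton and pointer are still clear of both under every reading.
- **Vertical force:** I saw an unexplained 3–5 N upward on the tool during the final push, so I raised the fingertips 4 mm before finishing.

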